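Feel along the drawer's bamboo edging, then ease the drawer shut

ROBOT

A 6-joint arm with a two-finger parallel gripper is mounted at the origin on the work surface. World frame = base frame: x ahead of the robot, y to its left, z up, the work surface at z = 0. Lengths are in m, angles in rad, forces in N, time in s.
With the tool pointing down it reaches from about 0.3 to 0.875 m from the base axis. Payload 6.4 kg.
Tool frame: the origin (TCP) lies at the very end of the fingers, on their centre line; the grasp point (between the pads) lies ctrl.grip_point_offset behind it (ctrl.grip_point_offset is the distance from the TCP to the grasp point, in m); z points along the fingers, x is the direction in which the jaws open and shut, and the axes are right-handed (so a half turn about z gives the same grasp; the last joint's range is limited). The gripper opens to 85 mm and grips with 20 to 120 N. Pads are 22 mm wide; open, the fingers measure 114 mm over their backs; the gripper's body (76 mm by 85 mm) begins 54 mm behind the grasp point. The pads swing forward as they close: fully open they stand 13 mm farther back than shut.
Start: joints at [-1.342, 0.181, 1.607, -0, 1.354, -0.206], TCP at [0.242, -0.522, 0.231] pointing down, gripper open.
Joint ranges: [-2.99, 2.99], [-0.89, 2.07], [0.3, 2.58], [-1.14, 4.28], [0, 2.63], [-3.12, 3.12]. Speed limits (rad/s): [2.57, 2.57, 3.01, 3.14, 3.14, 3.14].

INTERFACE

Orientations are given as a unit quaternion [w, x, y, z].
In Python, from bench import get_obs, viewer, workorder, ctrl gives the robot as it stands. The module is installed in compiled form; this text tells all that it offers.
- The arm moves only by the tool move_arm, never from a script. Its argument "increments" is a list of rows, each an object of numbers: "tx", "ty", "tz": the shift along the tool's x, y, z in m; "turn": the turn about the tool's z in degrees. A call has 1 to 20 rows; each row is the pose to reach, as a shift and turn from the pose commanded when the call began, along the tool's axes at that moment; what a row does not reach only later rows make up. A row lasts 1/12 s, in which the tool goes at most 41.7 mm and 7.16 degrees, less where a joint would pass 70% of its speed; a pose out of reach is approached as far as the arm can. A call with a gripper value outside its range is refused whole. "gripper" is the opening, from 0 (shut) to 1 (fully open), set as the call begins (left out, the last holds). The fingers move at their own pace and stop on an object; the grip force is fixed at half the most. Time passes only in rows, so rows that repeat a pose let the fingers close. It gives the time, the measured TCP pose, the force and the opening at its end, in the units of the state.
- get_obs(): the state, without advancing time (a new reading comes with each control period).
- viewer.camera(name): name is "scene" or "top"; returns (picture, depth): 420x560x3 uint8, red, green, blue; 420x560 float32, m along the optical axis (not along the pixel's ray), 0 where there is no reading.
- viewer.get_calibration(name): a dict with "intrinsics" (3x3 intrinsics, pixels), "origin" and "attitude" of the camera in the world. Camera axes: x right, y up, looking along -z (the intrinsics and any distortion apply to the point x, -y, -z); pixel columns grow to the right and rows downward; lengths in m; the calibration is good to about 2 mm. A picture is of the moment at which its call begins. get_calibration takes no time and is no camera call.
- workorder.hand_in(): hands the job in, once; it reports no verdict.
The state is a dict: "time_s": time; "q": joint angles; "dq": joint speeds; "joint_efforts": joint torques, N m; "eef_pos": TCP position; "eef_rot": TCP orientation; "wrist_force": force on the tool from outside, world axes, zero at the start; "torque": the same for the moment, N m; "opening": opening from 0.0 (shut) to 1.0 (fully open).
Only numpy, scipy, OpenCV 4.12 (cv2) and the standard library are available. Lean on these libraries where they do the work, as an engineer would, in place of code of your own. Each camera call takes 0.05 s, during which the arm holds its last target.

TASK

The pale wooden drawer of the rattan shelf stands open, and the new bamboo edging along the top of its front must be felt for splinters: run the fingertips lightly along the top of the edging, from its left end to its right end as seen from the robot. Then push the drawer fully home with the fingertips, gently, without slamming it; take nothing between the fingers, and leave everything that stands on the shelf and the counter where it is.

Things in the scene. Friction and masses are not known exactly. Their poses are not given: they have to be found in the camera images.
- shelf: low shelf of bamboo poles and woven rattan, 524 mm wide (y), 270 mm deep (x), fixed. Origin at counter height under its middle, x from its front (robot's side) to its back, y to its left, z up. Its front plane lies 125 mm before the origin; the woven top is 118 mm high, the bamboo pole round it rises to 125 mm. Below the top is one drawer between two posts
- edging: split-bamboo edging on top of the drawer's front board, moving with the drawer: a straight rounded strip 16 mm wide. Origin at mid-length on its crest (highest line), 92 mm above the counter; y along it, left end at +210 mm, right end at -210 mm; x to the shelf's back, z up. Pressed down, it sinks with the drawer about 1 mm per 2.5 N, at most 6 mm, and comes up again (play in the runners)
- front (a point): centre of the outer face of the drawer's flat pale front board, which has no handle: the board is 424 mm wide (y), 14 mm thick, from 20 to 84 mm above the counter; this point is 52 mm above the counter, 7 mm before the edging's crest line. Behind the board is an open tray 195 mm deep. Axes as the shelf's
- drawer (a joint): how far the drawer stands out, in m: 0 fully home (the board's face flush with the shelf's front plane, the edging's crest 118 mm before the shelf's origin), growing as it comes out towards the robot along the shelf's -x, to 0.17. It stays where it is left; pushing it takes about 2 N, and a little more with speed
- basin: yellow plastic washbasin, round, 200 mm across at the rim, 62 mm high, standing on the shelf; origin under its centre
- jar_a: empty open glass jar, 68 mm across, 92 mm high, on the shelf; origin under its centre
- jar_b: a second jar like jar_a, on the shelf; origin under its centre
- incense: blue ceramic incense holder, a dish 72 mm across with a stub of stick in its middle, 76 mm high over all, on the shelf; origin under its centre
- scraper: stainless steel tongue scraper, a U of 6 mm wire 116 mm long and 48 mm wide, lying on the shelf behind its front pole; origin under the middle of the U
- mug: white mug, 80 mm across, 90 mm high, on the counter to the left; origin under its centre
- pump: amber bottle, 60 mm across, 150 mm high, on the counter to the right; origin under its centre
- dish: dark wooden dish, 90 x 120 mm, with a green soap on it, 34 mm high over all, on the counter to the right; origin under its centre

How it is judged:
By the outcome, as a careful person would: the job done as asked, in the order asked, and still so for the second after the job is handed in, with the robot touching nothing.
It also fails if it takes over 64 s, if anything falls off the work surface, if the arm or the gripper's body presses on something with over 40 N, if the wrist force passes 120 N, or if a joint passes its speed limit or range.

## Working session

There is one attempt and no reset: what is moved stays moved. The work goes in short steps, Python scripts to look and compute and a tool call to move; the robot and the scene stay as the last step left them, time stands still between calls to the robot, and variables do not carry over. Pictures are saved under pics/ and viewed, and the job is handed in when it is done.

Besides the shell and the picture viewer there is one more tool, called after "Emit:" by a JSON object that holds its "op" and its "data". move_arm: Moves the arm, as the interface text tells. Its arguments: {"type":"object","properties":{"increments":{"type":"array"},"gripper":{"type":"number"}},"required":["increments"]}

```bash
mkdir -p pics
python3 - <<'E'
from bench import get_obs, viewer, workorder, ctrl
import cv2,numpy as np
print(get_obs()); print(ctrl.grip_point_offset)
for n in ("scene","top"):
    p,d=viewer.camera(n); cv2.imwrite(f"pics/{n}0.png",p[:,:,::-1]); np.savez(f"{n}0.npz",p=p,d=d)
    print(viewer.get_calibration(n))
E
```

```text
{'time_s': 0.0, 'q': array([-1.34230057e+00,  1.81549037e-01,  1.60799824e+00, -5.78054888e-06,
        1.35380005e+00, -2.06325959e-01]), 'dq': array([ 1.02556999e-03, -5.45315771e-05, -1.58594523e-03,  1.03973964e-03,
        9.04475910e-04,  1.41130914e-03]), 'joint_efforts': array([-2.44440143e-04, -4.44870400e+01, -3.51341164e+01, -2.32309112e-04,
        9.00687970e-03, -6.31910737e-06]), 'eef_pos': array([ 0.2420917 , -0.52094712,  0.23038438]), 'eef_rot': array([-6.11437250e-04,  8.42985396e-01, -5.37935733e-01, -6.29181021e-04]), 'wrist_force': array([-0.62250938,  0.44366746, -1.00485546]), 'torque': array([-0.0291984 , -0.03389427, -0.0454047 ]), 'opening': 1.0002869072170935}
0.0187
{'intrinsics': array([[491.70607689,   0.        , 279.52960774],
       [  0.        , 491.70607689, 204.11269282],
       [  0.        ,   0.        ,   1.        ]]), 'origin': array([1.27552237, 1.09336525, 1.02197566]), 'attitude': array([0.26351584, 0.12921453, 0.4467854 , 0.84513065])}
{'intrinsics': array([[510.13447654,   0.        , 280.04791739],
       [  0.        , 510.13447654, 206.37272071],
       [  0.        ,   0.        ,   1.        ]]), 'origin': array([ 0.33827869, -0.03943059,  1.6130823 ]), 'attitude': array([ 0.70728524,  0.05063791, -0.04626437, -0.70359292])}
```

View pics/scene0.png

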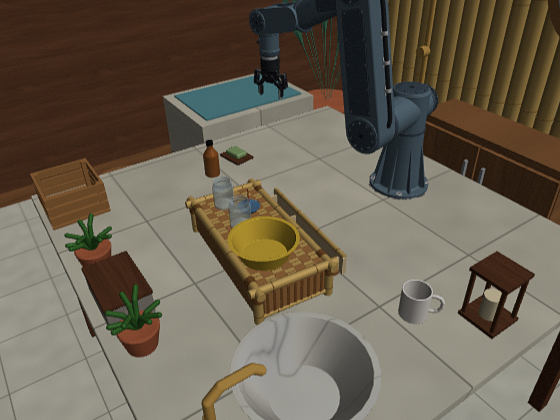

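View pics/top0.png

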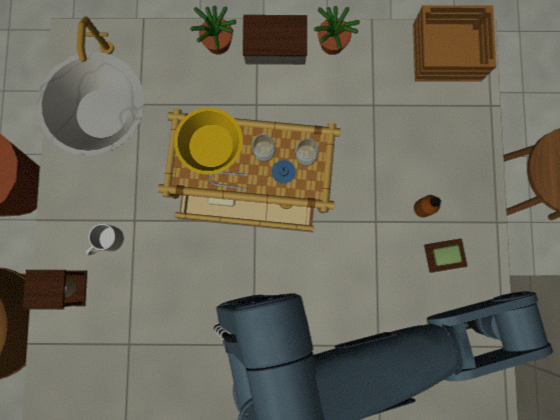

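The top view shows the shelf with its drawer open towards the robot. The edging runs from about pixel (178,215) to (313,230), and the rear items stand on the woven top. Next I'll measure the edging line.

```bash
cat > h.py <<'E'
import numpy as np,cv2
from scipy.spatial.transform import Rotation as R
from bench import viewer
def cal(n):
    c=viewer.get_calibration(n); q=c["attitude"]; return c["intrinsics"],c["origin"],R.from_quat([q[1],q[2],q[3],q[0]]).as_matrix()
def ray(n,uv):
    K,o,A=cal(n); uv=np.atleast_2d(uv).astype(float)
    d=np.c_[(uv[:,0]-K[0,2])/K[0,0],-(uv[:,1]-K[1,2])/K[1,1],-np.ones(len(uv))]
    return o,d@A.T
def onz(n,uv,z):
    o,d=ray(n,uv); return o+d*((z-o[2])/d[:,2])[:,None]
def dep(n,uv,D):
    o,d=ray(n,uv); uv=np.atleast_2d(uv).astype(int); return o+d*D[uv[:,1],uv[:,0]][:,None]
def proj(n,P):
    K,o,A=cal(n); c=(np.atleast_2d(P)-o)@A; return np.c_[K[0,0]*c[:,0]/-c[:,2]+K[0,2],K[1,1]*-c[:,1]/-c[:,2]+K[1,2]]
E
python3 - <<'E'
from h import *
t=np.load("top0.npz");s=np.load("scene0.npz")
c=t['p'][100:240,150:350,::-1]; cv2.imwrite("pics/topc.png",cv2.resize(c,None,fx=4,fy=4,interpolation=cv2.INTER_CUBIC))
c=s['p'][170:310,180:360,::-1]; cv2.imwrite("pics/scc.png",cv2.resize(c,None,fx=4,fy=4,interpolation=cv2.INTER_CUBIC))
# depth cloud of top
v,u=np.mgrid[100:245,150:350]; uv=np.c_[u.ravel(),v.ravel()]
P=dep("top",uv,t['d']).reshape(145,200,3)
for col in (185,200,220,245,270,295,308):
    print(col,[(r,round(float(P[r-100,col-150,0]),3),round(float(P[r-100,col-150,1]),3),round(float(P[r-100,col-150,2]),3)) for r in range(208,236,2)])
E
```

```text
185 [(208, 0.547, 0.264, 0.055), (210, 0.54, 0.263, 0.059), (212, 0.534, 0.264, 0.054), (214, 0.523, 0.256, 0.094), (216, 0.517, 0.255, 0.096), (218, 0.513, 0.259, 0.076), (220, 0.516, 0.274, 0.0), (222, 0.509, 0.274, -0.001), (224, 0.503, 0.274, -0.002), (226, 0.497, 0.273, -0.002), (228, 0.49, 0.273, -0.0), (230, 0.483, 0.272, 0.003), (232, 0.477, 0.272, 0.002), (234, 0.471, 0.271, 0.005)]
200 [(208, 0.55, 0.221, 0.033), (210, 0.544, 0.221, 0.033), (212, 0.538, 0.221, 0.031), (214, 0.531, 0.221, 0.033), (216, 0.518, 0.211, 0.093), (218, 0.512, 0.211, 0.089), (220, 0.51, 0.217, 0.052), (222, 0.509, 0.225, 0.004), (224, 0.503, 0.226, -0.002), (226, 0.496, 0.225, 0.004), (228, 0.49, 0.225, -0.0), (230, 0.485, 0.226, -0.009), (232, 0.478, 0.226, -0.009), (234, 0.471, 0.224, 0.005)]
220 [(208, 0.551, 0.159, 0.03), (210, 0.544, 0.158, 0.036), (212, 0.537, 0.158, 0.037), (214, 0.531, 0.158, 0.036), (216, 0.524, 0.157, 0.039), (218, 0.511, 0.15, 0.1), (220, 0.507, 0.151, 0.087), (222, 0.504, 0.155, 0.052), (224, 0.503, 0.161, 0.003), (226, 0.496, 0.161, 0.006), (228, 0.49, 0.161, 0.002), (
[... 981 characters left out ...]
), (216, 0.526, -0.076, 0.032), (218, 0.519, -0.076, 0.04), (220, 0.513, -0.076, 0.039), (222, 0.507, -0.076, 0.036), (224, 0.496, -0.075, 0.08), (226, 0.489, -0.075, 0.09), (228, 0.483, -0.075, 0.089), (230, 0.483, -0.076, 0.027), (232, 0.479, -0.077, -0.003), (234, 0.473, -0.077, -0.004)]
308 [(208, 0.546, -0.114, 0.075), (210, 0.54, -0.114, 0.075), (212, 0.534, -0.114, 0.076), (214, 0.527, -0.114, 0.076), (216, 0.522, -0.115, 0.07), (218, 0.516, -0.114, 0.073), (220, 0.509, -0.114, 0.078), (222, 0.504, -0.115, 0.069), (224, 0.497, -0.114, 0.079), (226, 0.489, -0.113, 0.095), (228, 0.483, -0.113, 0.09), (230, 0.479, -0.114, 0.071), (232, 0.479, -0.118, -0.001), (234, 0.473, -0.118, 0.004)]
```

View pics/topc.png

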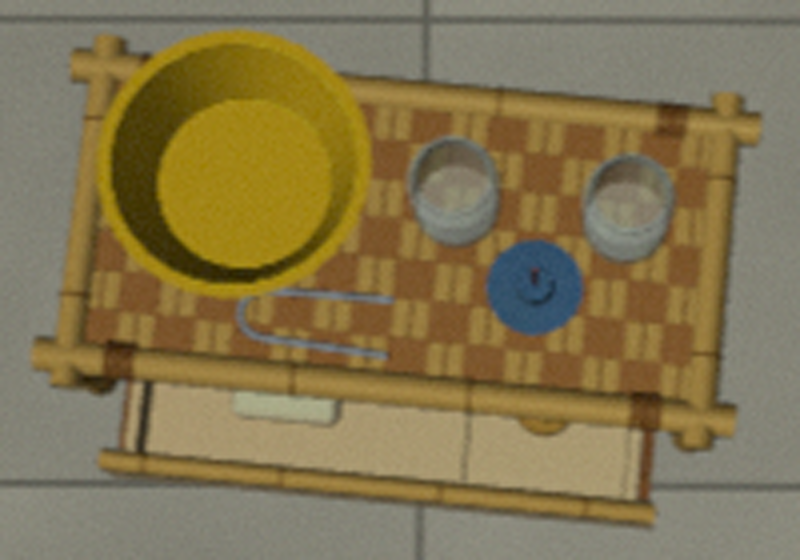

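View pics/scc.png

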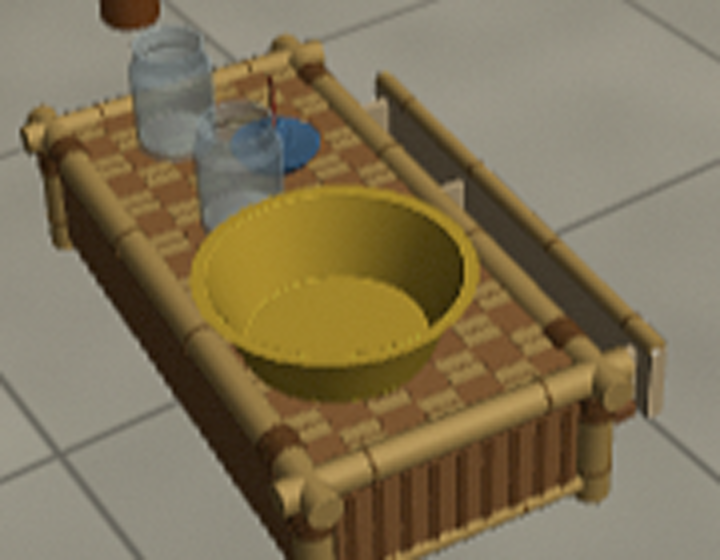

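Both crops show the edging clear along its whole length: (100,460)-(655,513) in the 4x top crop and (380,75)-(660,345) in the scene crop. It is parallel to the front pole. Next I'll fit the line by mask and plane cast.

```bash
cat > edge.py <<'E'
from h import *
def edge(t,n="top",z=0.088,vis=None):
    p=t['p'];d=t['d']; H=d.shape
    v,u=np.mgrid[0:H[0],0:H[1]]; P=dep(n,np.c_[u.ravel(),v.ravel()],d).reshape(*H,3)
    hsv=cv2.cvtColor(p,cv2.COLOR_RGB2HSV)
    m=((hsv[...,1]>90)&(hsv[...,0]>8)&(hsv[...,0]<30)&(P[...,2]>0.074)&(P[...,2]<0.11)&(P[...,0]>.4)&(P[...,0]<.7)&(abs(P[...,1])<.4)).astype(np.uint8)
    return m,P
E
python3 - <<'E'
from edge import *
for n in ("top","scene"):
    t=np.load(n+"0.npz"); m,P=edge(t,n)
    k,l,st,_=cv2.connectedComponentsWithStats(m)
    for i in range(1,k):
        if st[i,4]<80: continue
        vv,uu=np.where(l==i); Q=onz(n,np.c_[uu,vv],0.090)
        vx,vy,x0,y0=cv2.fitLine(Q[:,:2].astype(np.float32),cv2.DIST_HUBER,0,.001,.001).ravel()
        if vy<0: vx,vy=-vx,-vy
        s=(Q[:,:2]-[x0,y0])@[vx,vy]; e=(Q[:,:2]-[x0,y0])@[vy,-vx]
        a=np.array([x0,y0])+s.max()*np.array([vx,vy]); b=np.array([x0,y0])+s.min()*np.array([vx,vy])
        print(n,st[i],"left",a.round(4),"right",b.round(4),"len",np.ptp(s).round(3),"w",np.percentile(e,[2,98]).round(4),"ang",np.degrees(np.arctan2(-vx,vy)).round(2),"zmed",np.median(P[l==i][:,2]).round(4))
# front pole
t=np.load("top0.npz");v,u=np.mgrid[100:245,150:350];P=dep("top",np.c_[u.ravel(),v.ravel()],t['d'])
for th in [np.radians(x) for x in (-5,-5.5,-6,-6.5)]:pass
E
```

```text
top [175 212 139  19 742] left [0.5227 0.2873] right [ 0.4841 -0.1288] len 0.418 w [-0.0077  0.0078] ang -5.29 zmed 0.0909
scene [274 188  72  71 492] left [0.5306 0.2962] right [ 0.4904 -0.1273] len 0.425 w [-0.0093  0.0089] ang -5.42 zmed 0.0873
scene [297 268  41  19 269] left [0.5782 0.32  ] right [0.706  0.3049] len 0.129 w [-0.0146  0.0146] ang 83.24 zmed 0.0881
```

Run:
```python
from edge import *
# two-view ends of edging
E={}
for n in("top","scene"):
    t=np.load(n+"0.npz"); m,P=edge(t,n); k,l,st,_=cv2.connectedComponentsWithStats(m); i=1+np.argmax([s[4] if (s[4]>400) else 0 for s in st[1:]])
    vv,uu=np.where(l==i); f=cv2.fitLine(np.c_[uu,vv].astype(np.float32),cv2.DIST_HUBER,0,.01,.01).ravel(); s=(np.c_[uu,vv]-f[2:])@f[:2]
    e=np.array([f[2:]+s.max()*f[:2],f[2:]+s.min()*f[:2]]); w=onz(n,e,.09); e=e[np.argsort(-w[:,1])]; E[n]=e
for j in (0,1):
    o1,d1=ray("top",E["top"][j]);o2,d2=ray("scene",E["scene"][j]); d1=d1[0];d2=d2[0]
    a=np.linalg.lstsq(np.c_[d1,-d2],o2-o1,rcond=None)[0]; p,q=o1+a[0]*d1,o2+a[1]*d2; print(E["top"][j],E["scene"][j],p.round(4),q.round(4))
th=np.radians(-5.33);ex=np.array([np.cos(th),np.sin(th)]);ey=np.array([-ex[1],ex[0]])
c=np.array([.504,.080])
for n in("top","scene"):
    t=np.load(n+"0.npz");v,u=np.mgrid[0:420,0:560];P=dep(n,np.c_[u.ravel(),v.ravel()],t['d'])
    X=(P[:,:2]-c)@ex;Y=(P[:,:2]-c)@ey;Z=P[:,2]
    g=(abs(Y)<.2)&(X>-.03)&(X<.4)
    for b in np.arange(-.02,.36,.008):
        k=g&(X>=b)&(X<b+.008)&(Z<.5)
        if k.sum()>5: print(n,b.round(3),k.sum(),np.percentile(Z[k],[50,90,98]).round(3))
```

```text
[174.86873882 214.34809427] [344.14210729 257.86217479] [0.5239 0.2893 0.0801] [0.5236 0.2896 0.0801]
[313.11598059 227.8088434 ] [274.46579889 188.53187585] [ 0.4846 -0.1291  0.0854] [ 0.4868 -0.1308  0.0857]
top -0.02 316 [0.001 0.006 0.009]
top -0.012 684 [0.039 0.09  0.095]
top -0.004 351 [0.092 0.097 0.099]
top 0.004 158 [0.089 0.094 0.097]
top 0.012 267 [0.034 0.042 0.076]
top 0.02 328 [0.033 0.041 0.073]
top 0.028 322 [0.033 0.041 0.074]
top 0.036 326 [0.033 0.04  0.074]
top 0.044 358 [0.034 0.056 0.074]
top 0.052 454 [0.045 0.119 0.123]
top 0.06 699 [0.118 0.127 0.13 ]
top 0.068 394 [0.125 0.129 0.132]
top 0.076 324 [0.122 0.127 0.13 ]
top 0.084 352 [0.119 0.123 0.126]
top 0.092 359 [0.119 0.125 0.128]
top 0.1 348 [0.119 0.123 0.125]
top 0.108 367 [0.118 0.123 0.161]
top 0.116 424 [0.119 0.18  0.185]
top 0.124 398 [0.12  0.178 0.184]
top 0.132 347 [0.123 0.175 0.183]
top 0.14 350 [0.123 0.174 0.182]
top 0.148 349 [0.123 0.174 0.182]
top 0.156 334 [0.123 0.165 0.182]
top 0.164 356 [0.122 0.157 0.181]
top 0.172 405 [0.124 0.176 0.189]
top 0.18 498 [0.131 0.195 0.211]
top 0.188 
[... 1485 characters left out ...]
scene 0.212 287 [0.156 0.2   0.208]
scene 0.22 293 [0.153 0.197 0.206]
scene 0.228 325 [0.147 0.199 0.207]
scene 0.236 381 [0.15  0.195 0.208]
scene 0.244 312 [0.13  0.177 0.188]
scene 0.252 227 [0.12  0.166 0.177]
scene 0.26 217 [0.119 0.165 0.178]
scene 0.268 238 [0.118 0.171 0.179]
scene 0.276 259 [0.117 0.17  0.179]
scene 0.284 214 [0.122 0.177 0.18 ]
scene 0.292 1227 [0.052 0.124 0.177]
scene 0.3 669 [0.115 0.124 0.179]
scene 0.308 327 [-0.001  0.117  0.18 ]
scene 0.316 238 [-0.002  0.001  0.002]
scene 0.324 234 [-0.002  0.001  0.002]
scene 0.332 239 [-0.002  0.001  0.003]
scene 0.34 241 [-0.002  0.001  0.003]
scene 0.348 246 [-0.002  0.001  0.002]
scene 0.356 242 [-0.002  0.001  0.003]
```

Both views agree within about 2 mm. The crest centre is near (0.5045, 0.080), yaw is -5.3°, the length is 0.42 and z is about 0.09. The drawer is open about 65 mm. Now I'll compute the approach move in tool axes.

```bash
cat > go.py <<'E'
import sys
from h import *
from bench import get_obs
th=np.radians(-5.33);EX=np.array([np.cos(th),np.sin(th)]);EY=np.array([-EX[1],EX[0]]);C=np.array([.5045,.0797])
def st():
    o=get_obs();q=o["eef_rot"];M=R.from_quat([q[1],q[2],q[3],q[0]]).as_matrix();return o,M
def rep():
    o,M=st();d=o["eef_pos"][:2]-C
    print("t",round(o["time_s"],2),"pos",o["eef_pos"].round(4),"edge-frame x,y",(d@EX).round(4),(d@EY).round(4),"yaw",np.degrees(np.arctan2(M[1,0],M[0,0])).round(2),"F",o["wrist_force"].round(2),"open",round(o["opening"],3),"q6",o["q"][5].round(2))
def delta(ex,ey,z):
    o,M=st();p=np.r_[C+ex*EX+ey*EY,z]; print("tool delta to",p.round(4),((p-o["eef_pos"])@M).round(4))
E
python3 -c "
from go import *
rep();delta(0,.212,.2);delta(-.06,.212,.2)"
```

```text
t 0.1 pos [ 0.2421 -0.521   0.2305] edge-frame x,y -0.2055 -0.6225 yaw -65.09 F [-0.19 -0.57  0.31] open 0.995 q6 -0.21
tool delta to [0.5242 0.2908 0.2   ] [-0.6174 -0.5977  0.0316]
tool delta to [0.4645 0.2964 0.2   ] [-0.6476 -0.5459  0.0317]
```

Emit:
{"op": "move_arm", "data": {"increments": [{"tx": -0.006,"ty": -0.006,"turn": 0.5},{"tx": -0.02,"ty": -0.02,"turn": 1.5},{"tx": -0.04,"ty": -0.038,"turn": 3},{"tx": -0.062,"ty": -0.058,"turn": 4.5},{"tx": -0.085,"ty": -0.08,"turn": 6},{"tx": -0.108,"ty": -0.102,"turn": 7.5},{"tx": -0.132,"ty": -0.124,"turn": 9},{"tx": -0.156,"ty": -0.146,"turn": 10.5},{"tx": -0.18,"ty": -0.168,"turn": 12},{"tx": -0.204,"ty": -0.19,"turn": 13.5},{"tx": -0.228,"ty": -0.212,"turn": 15},{"tx": -0.252,"ty": -0.234,"turn": 16.5},{"tx": -0.276,"ty": -0.256,"turn": 18},{"tx": -0.3,"ty": -0.278,"turn": 19.5},{"tx": -0.324,"ty": -0.3,"turn": 21},{"tx": -0.348,"ty": -0.322,"turn": 22.5},{"tx": -0.37,"ty": -0.342,"turn": 24},{"tx": -0.388,"ty": -0.358,"turn": 25.5},{"tx": -0.4,"ty": -0.368,"turn": 27},{"tx": -0.405,"ty": -0.372,"turn": 28}], "gripper": 0}}

```text
validation failed for argument at $.in...
```

```bash
python3 -c "
from go import *
rep();delta(0,.212,.13)"
```

```text
t 0.1 pos [ 0.2421 -0.521   0.2305] edge-frame x,y -0.2055 -0.6225 yaw -65.09 F [-0.19 -0.57  0.31] open 0.995 q6 -0.21
tool delta to [0.5242 0.2908 0.13  ] [-0.6173 -0.5977  0.1016]
```

Emit:
{"op": "move_arm", "data": {"increments": [{"tx": -0.006,"ty": -0.006,"tz": 0,"turn": 0.5},{"tx": -0.02,"ty": -0.02,"tz": 0,"turn": 1.5},{"tx": -0.04,"ty": -0.038,"tz": 0,"turn": 3},{"tx": -0.062,"ty": -0.058,"tz": 0,"turn": 4.5},{"tx": -0.085,"ty": -0.08,"tz": 0,"turn": 6},{"tx": -0.108,"ty": -0.102,"tz": 0,"turn": 7.5},{"tx": -0.132,"ty": -0.124,"tz": 0,"turn": 9},{"tx": -0.156,"ty": -0.146,"tz": 0,"turn": 10.5},{"tx": -0.18,"ty": -0.168,"tz": 0,"turn": 12},{"tx": -0.204,"ty": -0.19,"tz": 0,"turn": 13.5},{"tx": -0.228,"ty": -0.212,"tz": 0,"turn": 15},{"tx": -0.252,"ty": -0.234,"tz": 0,"turn": 16.5},{"tx": -0.276,"ty": -0.256,"tz": 0,"turn": 18},{"tx": -0.3,"ty": -0.278,"tz": 0,"turn": 19.5},{"tx": -0.324,"ty": -0.3,"tz": 0,"turn": 21},{"tx": -0.348,"ty": -0.322,"tz": 0,"turn": 22.5},{"tx": -0.37,"ty": -0.342,"tz": 0,"turn": 24},{"tx": -0.388,"ty": -0.358,"tz": 0,"turn": 25.5},{"tx": -0.4,"ty": -0.368,"tz": 0,"turn": 27},{"tx": -0.405,"ty": -0.372,"tz": 0,"turn": 28}], "gripper": 0}}

```text
time_s: 1.77
eef_pos: [0.4087, 0.0051, 0.231]
eef_rot: [0.0, -0.688, 0.726, 0.0]
wrist_force: [0.4, -0.2, -0.5]
opening: 0.001
```

```bash
python3 -c "
from go import *
rep();delta(0,.212,.13)"
```

```text
t 1.77 pos [0.4087 0.0051 0.231 ] edge-frame x,y -0.0885 -0.0831 yaw -93.03 F [ 0.39 -0.15 -0.52] open 0.001 q6 1.34
tool delta to [0.5242 0.2908 0.13  ] [-0.2913 -0.1003  0.1012]
```

Emit:
{"op": "move_arm", "data": {"increments": [{"tx": -0.006,"ty": -0.002,"tz": 0,"turn": 0.3},{"tx": -0.02,"ty": -0.007,"tz": 0,"turn": 0.8},{"tx": -0.04,"ty": -0.014,"tz": 0,"turn": 1.3},{"tx": -0.063,"ty": -0.022,"tz": 0,"turn": 1.8},{"tx": -0.087,"ty": -0.03,"tz": 0,"turn": 2.3},{"tx": -0.111,"ty": -0.038,"tz": 0,"turn": 2.3},{"tx": -0.135,"ty": -0.046,"tz": 0,"turn": 2.3},{"tx": -0.159,"ty": -0.055,"tz": 0.003,"turn": 2.3},{"tx": -0.183,"ty": -0.063,"tz": 0.01,"turn": 2.3},{"tx": -0.207,"ty": -0.071,"tz": 0.02,"turn": 2.3},{"tx": -0.231,"ty": -0.079,"tz": 0.03,"turn": 2.3},{"tx": -0.253,"ty": -0.087,"tz": 0.042,"turn": 2.3},{"tx": -0.272,"ty": -0.093,"tz": 0.055,"turn": 2.3},{"tx": -0.284,"ty": -0.098,"tz": 0.068,"turn": 2.3},{"tx": -0.29,"ty": -0.1,"tz": 0.08,"turn": 2.3},{"tx": -0.291,"ty": -0.1,"tz": 0.09,"turn": 2.3},{"tx": -0.291,"ty": -0.1,"tz": 0.098,"turn": 2.3},{"tx": -0.291,"ty": -0.1,"tz": 0.101,"turn": 2.3},{"tx": -0.291,"ty": -0.1,"tz": 0.101,"turn": 2.3},{"tx": -0.291,"ty": -0.1,"tz": 0.101,"turn": 2.3}], "gripper": 0}}

```text
time_s: 3.43
eef_pos: [0.5247, 0.2871, 0.1307]
eef_rot: [0.0, -0.673, 0.74, -0.0]
wrist_force: [0.6, 0.8, 0.8]
opening: -0.002
```

Run:
```python
from go import *
rep();delta(0,.209,.1);delta(0,-.213,.1)
for n in ("scene","top"):
    p,d=viewer.camera(n); cv2.imwrite(f"pics/{n}1.png",p[:,:,::-1]); np.savez(f"{n}1.npz",p=p,d=d)
    x,y=((200,150) if n=="scene" else (130,130)); cv2.imwrite(f"pics/{n}1c.png",cv2.resize(p[y:y+140,x:x+200,::-1],None,fx=4,fy=4,interpolation=cv2.INTER_CUBIC))
    rep()
```

```text
t 3.43 pos [0.5247 0.2871 0.1307] edge-frame x,y 0.0009 0.2084 yaw -95.44 F [0.63 0.85 0.76] open -0.002 q6 1.97
tool delta to [0.5239 0.2878 0.1   ] [-0.0006  0.0009  0.0307]
tool delta to [ 0.4847 -0.1324  0.1   ] [4.214e-01 1.000e-04 3.070e-02]
t 3.48 pos [0.525  0.2872 0.1312] edge-frame x,y 0.0012 0.2086 yaw -95.44 F [-0.01  0.78  0.96] open -0.004 q6 1.97
t 3.53 pos [0.5252 0.2874 0.1313] edge-frame x,y 0.0013 0.2087 yaw -95.42 F [-0.22  0.11  0.35] open -0.001 q6 1.97
```

View pics/scene1c.png

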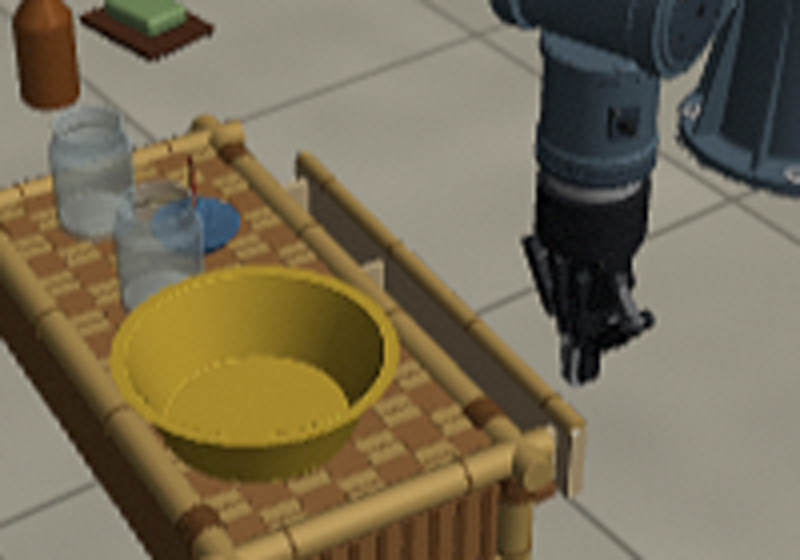

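View pics/top1c.png

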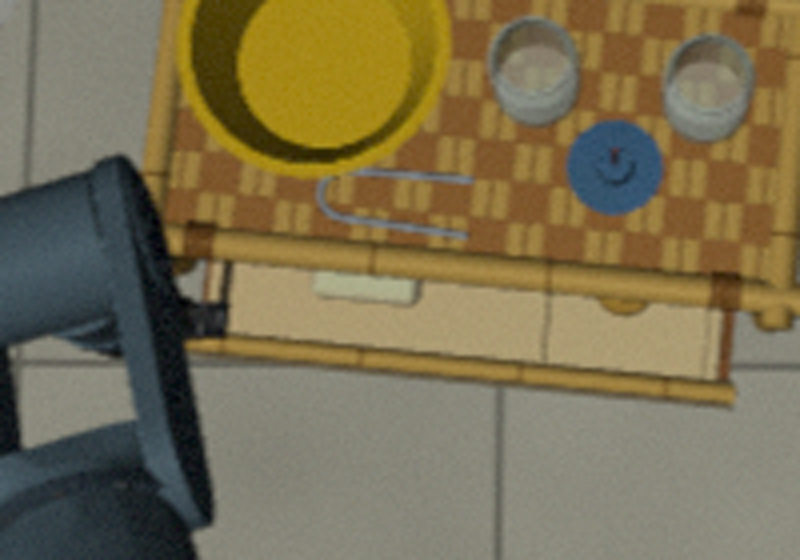

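The tip sits just above the left end of the edging: scene crop (580,375) over the end at (575,420). Nothing else is near it. Next comes the descent.

Emit:
{"op": "move_arm", "data": {"increments": [{"tx": -0.001,"ty": 0.001,"tz": 0.005,"turn": 0},{"tx": -0.002,"ty": 0.001,"tz": 0.012,"turn": 0},{"tx": -0.002,"ty": 0.001,"tz": 0.02,"turn": 0},{"tx": -0.002,"ty": 0.001,"tz": 0.027,"turn": 0},{"tx": -0.002,"ty": 0.001,"tz": 0.031,"turn": 0},{"tx": -0.002,"ty": 0.001,"tz": 0.034,"turn": 0},{"tx": -0.002,"ty": 0.001,"tz": 0.034,"turn": 0},{"tx": -0.002,"ty": 0.001,"tz": 0.034,"turn": 0},{"tx": -0.002,"ty": 0.001,"tz": 0.034,"turn": 0}]}}

```text
time_s: 4.28
eef_pos: [0.524, 0.2899, 0.0965]
eef_rot: [0.0, -0.673, 0.74, -0.0]
wrist_force: [0.6, 0.5, 0.8]
opening: -0.0
```

Run:
```python
from go import *
rep()
```

```text
t 4.28 pos [0.524  0.2899 0.0965] edge-frame x,y -0.0001 0.2111 yaw -95.39 F [0.58 0.5  0.84] open -0.0 q6 1.97
```

Emit:
{"op": "move_arm", "data": {"increments": [{"tx": 0,"ty": 0,"tz": 0.001,"turn": 0},{"tx": 0,"ty": 0,"tz": 0.002,"turn": 0},{"tx": 0,"ty": 0,"tz": 0.003,"turn": 0},{"tx": 0,"ty": 0,"tz": 0.004,"turn": 0},{"tx": 0,"ty": 0,"tz": 0.0045,"turn": 0},{"tx": 0,"ty": 0,"tz": 0.005,"turn": 0},{"tx": 0,"ty": 0,"tz": 0.005,"turn": 0},{"tx": 0,"ty": 0,"tz": 0.005,"turn": 0}]}}

```text
time_s: 4.95
eef_pos: [0.5238, 0.2898, 0.0914]
eef_rot: [0.0, -0.673, 0.74, -0.0]
wrist_force: [-0.2, -0.4, 1.1]
opening: 0.0
```

Emit:
{"op": "move_arm", "data": {"increments": [{"tx": 0,"ty": 0,"tz": 0.0005,"turn": 0},{"tx": 0,"ty": 0,"tz": 0.0005,"turn": 0},{"tx": 0,"ty": 0,"tz": 0.0005,"turn": 0}]}}

```text
time_s: 5.2
eef_pos: [0.5238, 0.2898, 0.0909]
eef_rot: [0.0, -0.673, 0.74, -0.0]
wrist_force: [0.2, -0.0, 2.1]
opening: -0.0
```

Contact is light, about 2 N with 1 mm of sink. Now the stroke to the right.

Emit:
{"op": "move_arm", "data": {"increments": [{"tx": 0.002,"ty": 0,"tz": 0.0002,"turn": 0},{"tx": 0.006,"ty": 0,"tz": 0.0002,"turn": 0},{"tx": 0.011,"ty": 0,"tz": 0.0002,"turn": 0},{"tx": 0.017,"ty": 0,"tz": 0.0002,"turn": 0},{"tx": 0.023,"ty": 0,"tz": 0.0002,"turn": 0},{"tx": 0.029,"ty": 0,"tz": 0.0002,"turn": 0},{"tx": 0.035,"ty": 0,"tz": 0.0002,"turn": 0},{"tx": 0.041,"ty": 0,"tz": 0.0002,"turn": 0},{"tx": 0.047,"ty": 0,"tz": 0.0002,"turn": 0},{"tx": 0.053,"ty": 0,"tz": 0.0002,"turn": 0},{"tx": 0.059,"ty": 0,"tz": 0.0002,"turn": 0},{"tx": 0.065,"ty": 0,"tz": 0.0002,"turn": 0},{"tx": 0.071,"ty": 0,"tz": 0.0002,"turn": 0},{"tx": 0.077,"ty": 0,"tz": 0.0002,"turn": 0},{"tx": 0.083,"ty": 0,"tz": 0.0002,"turn": 0},{"tx": 0.089,"ty": 0,"tz": 0.0002,"turn": 0}]}}

```text
time_s: 6.53
eef_pos: [0.5153, 0.2006, 0.0906]
eef_rot: [-0.0, -0.673, 0.74, 0.0]
wrist_force: [-0.9, 2.5, 3.4]
opening: -0.001
```

Run:
```python
from go import *
rep();delta(0,-.213,.0907)
```

```text
t 6.53 pos [0.5153 0.2006 0.0906] edge-frame x,y -0.0005 0.1214 yaw -95.39 F [-0.87  2.47  3.36] open -0.001 q6 1.82
tool delta to [ 0.4847 -0.1324  0.0907] [ 3.344e-01 -8.000e-04 -1.000e-04]
```

Emit:
{"op": "move_arm", "data": {"increments": [{"tx": 0.006,"ty": 0,"tz": 0,"turn": 0},{"tx": 0.012,"ty": 0,"tz": 0,"turn": 0},{"tx": 0.018,"ty": 0,"tz": 0,"turn": 0},{"tx": 0.024,"ty": 0,"tz": 0,"turn": 0},{"tx": 0.03,"ty": 0,"tz": 0,"turn": 0},{"tx": 0.036,"ty": 0,"tz": 0,"turn": 0},{"tx": 0.042,"ty": 0,"tz": 0,"turn": 0},{"tx": 0.048,"ty": 0,"tz": 0,"turn": 0},{"tx": 0.054,"ty": 0,"tz": 0,"turn": 0},{"tx": 0.06,"ty": 0,"tz": 0,"turn": 0},{"tx": 0.066,"ty": 0,"tz": 0,"turn": 0},{"tx": 0.072,"ty": 0,"tz": 0,"turn": 0},{"tx": 0.078,"ty": 0,"tz": 0,"turn": 0},{"tx": 0.084,"ty": 0,"tz": 0,"turn": 0},{"tx": 0.09,"ty": 0,"tz": 0,"turn": 0},{"tx": 0.096,"ty": 0,"tz": 0,"turn": 0},{"tx": 0.102,"ty": 0,"tz": 0,"turn": 0},{"tx": 0.108,"ty": 0,"tz": 0,"turn": 0},{"tx": 0.114,"ty": 0,"tz": 0,"turn": 0},{"tx": 0.12,"ty": 0,"tz": 0,"turn": 0}]}}

```text
time_s: 8.2
eef_pos: [0.504, 0.0811, 0.0906]
eef_rot: [-0.0, -0.673, 0.74, 0.0]
wrist_force: [0.3, 2.5, 3.3]
opening: -0.003
```

Run:
```python
from go import *
rep();delta(0,-.213,.0907)
```

```text
t 8.2 pos [0.504  0.0811 0.0906] edge-frame x,y -0.0006 0.0014 yaw -95.39 F [0.27 2.5  3.33] open -0.003 q6 1.59
tool delta to [ 0.4847 -0.1324  0.0907] [ 2.144e-01 -8.000e-04 -1.000e-04]
```

Emit:
{"op": "move_arm", "data": {"increments": [{"tx": 0.006,"ty": 0,"tz": 0,"turn": 0},{"tx": 0.012,"ty": 0,"tz": 0,"turn": 0},{"tx": 0.018,"ty": 0,"tz": 0,"turn": 0},{"tx": 0.024,"ty": 0,"tz": 0,"turn": 0},{"tx": 0.03,"ty": 0,"tz": 0,"turn": 0},{"tx": 0.036,"ty": 0,"tz": 0,"turn": 0},{"tx": 0.042,"ty": 0,"tz": 0,"turn": 0},{"tx": 0.048,"ty": 0,"tz": 0,"turn": 0},{"tx": 0.054,"ty": 0,"tz": 0,"turn": 0},{"tx": 0.06,"ty": 0,"tz": 0,"turn": 0},{"tx": 0.066,"ty": 0,"tz": 0,"turn": 0},{"tx": 0.072,"ty": 0,"tz": 0,"turn": 0},{"tx": 0.078,"ty": 0,"tz": 0,"turn": 0},{"tx": 0.084,"ty": 0,"tz": 0,"turn": 0},{"tx": 0.09,"ty": 0,"tz": 0,"turn": 0},{"tx": 0.096,"ty": 0,"tz": 0,"turn": 0},{"tx": 0.102,"ty": 0,"tz": 0,"turn": 0},{"tx": 0.108,"ty": 0,"tz": 0,"turn": 0},{"tx": 0.114,"ty": 0,"tz": 0,"turn": 0},{"tx": 0.12,"ty": 0,"tz": 0,"turn": 0}]}}

```text
time_s: 9.87
eef_pos: [0.4928, -0.0383, 0.0906]
eef_rot: [-0.0, -0.673, 0.74, 0.0]
wrist_force: [0.7, 3.7, 3.2]
opening: -0.005
```

Run:
```python
from go import *
rep();delta(0,-.213,.0907)
```

```text
t 9.87 pos [ 0.4928 -0.0383  0.0906] edge-frame x,y -0.0007 -0.1186 yaw -95.39 F [0.72 3.67 3.17] open -0.005 q6 1.35
tool delta to [ 0.4847 -0.1324  0.0907] [ 0.0944 -0.0008 -0.0001]
```

Emit:
{"op": "move_arm", "data": {"increments": [{"tx": 0.006,"ty": 0,"tz": 0,"turn": 0},{"tx": 0.012,"ty": 0,"tz": 0,"turn": 0},{"tx": 0.018,"ty": 0,"tz": 0,"turn": 0},{"tx": 0.024,"ty": 0,"tz": 0,"turn": 0},{"tx": 0.03,"ty": 0,"tz": 0,"turn": 0},{"tx": 0.036,"ty": 0,"tz": 0,"turn": 0},{"tx": 0.042,"ty": 0,"tz": 0,"turn": 0},{"tx": 0.048,"ty": 0,"tz": 0,"turn": 0},{"tx": 0.054,"ty": 0,"tz": 0,"turn": 0},{"tx": 0.06,"ty": 0,"tz": 0,"turn": 0},{"tx": 0.066,"ty": 0,"tz": 0,"turn": 0},{"tx": 0.072,"ty": 0,"tz": 0,"turn": 0},{"tx": 0.078,"ty": 0,"tz": 0,"turn": 0},{"tx": 0.083,"ty": 0,"tz": 0,"turn": 0},{"tx": 0.087,"ty": 0,"tz": 0,"turn": 0},{"tx": 0.09,"ty": 0,"tz": 0,"turn": 0},{"tx": 0.092,"ty": 0,"tz": 0,"turn": 0},{"tx": 0.092,"ty": 0,"tz": 0,"turn": 0},{"tx": 0.092,"ty": 0,"tz": 0,"turn": 0}]}}

```text
time_s: 11.45
eef_pos: [0.4842, -0.1298, 0.0906]
eef_rot: [-0.0, -0.673, 0.74, -0.0]
wrist_force: [-0.2, -0.7, 3.3]
opening: 0.0
```

Run:
```python
from go import *
rep();delta(0,-.213,.0907)
p,d=viewer.camera("scene"); cv2.imwrite("pics/scene2c.png",cv2.resize(p[150:290,200:400,::-1],None,fx=4,fy=4,interpolation=cv2.INTER_CUBIC))
rep()
```

```text
t 11.45 pos [ 0.4842 -0.1298  0.0906] edge-frame x,y -0.0008 -0.2105 yaw -95.38 F [-0.19 -0.68  3.31] open 0.0 q6 1.17
tool delta to [ 0.4847 -0.1324  0.0907] [ 0.0025 -0.0008 -0.0001]
t 11.5 pos [ 0.4842 -0.1297  0.0907] edge-frame x,y -0.0008 -0.2104 yaw -95.37 F [-0.82 -1.01  1.67] open 0.002 q6 1.17
```

View pics/scene2c.png

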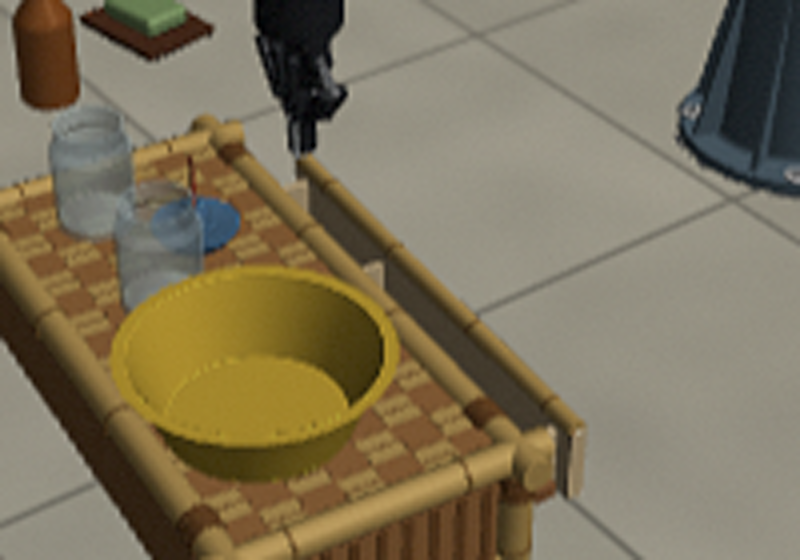

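The tip stands at the right end of the edging, scene crop (300,150). The drawer has not moved: its left end is still at (575,420). I'll finish with 2 mm more, then lift and go to the front of the board's middle.

Emit:
{"op": "move_arm", "data": {"increments": [{"tx": 0.001,"ty": 0,"tz": 0,"turn": 0},{"tx": 0.002,"ty": 0,"tz": 0,"turn": 0},{"tx": 0.002,"ty": 0,"tz": 0,"turn": 0},{"tx": 0.002,"ty": 0,"tz": -0.003,"turn": 0},{"tx": 0.002,"ty": 0,"tz": -0.01,"turn": 0},{"tx": 0.002,"ty": 0.001,"tz": -0.022,"turn": 0},{"tx": -0.001,"ty": 0.005,"tz": -0.034,"turn": 0},{"tx": -0.01,"ty": 0.012,"tz": -0.044,"turn": 0},{"tx": -0.026,"ty": 0.02,"tz": -0.05,"turn": 0},{"tx": -0.046,"ty": 0.028,"tz": -0.05,"turn": 0},{"tx": -0.068,"ty": 0.036,"tz": -0.05,"turn": 0},{"tx": -0.09,"ty": 0.042,"tz": -0.05,"turn": 0},{"tx": -0.112,"ty": 0.045,"tz": -0.05,"turn": 0},{"tx": -0.134,"ty": 0.045,"tz": -0.05,"turn": 0},{"tx": -0.156,"ty": 0.045,"tz": -0.05,"turn": 0},{"tx": -0.176,"ty": 0.045,"tz": -0.05,"turn": 0},{"tx": -0.192,"ty": 0.045,"tz": -0.05,"turn": 0},{"tx": -0.203,"ty": 0.045,"tz": -0.05,"turn": 0},{"tx": -0.209,"ty": 0.045,"tz": -0.05,"turn": 0},{"tx": -0.21,"ty": 0.045,"tz": -0.05,"turn": 0}]}}

```text
time_s: 13.17
eef_pos: [0.4592, 0.0845, 0.1408]
eef_rot: [-0.0, -0.674, 0.739, -0.0]
wrist_force: [0.1, -0.1, -0.5]
opening: 0.001
```

Emit:
{"op": "move_arm", "data": {"increments": [{"tx": 0,"ty": 0,"tz": 0.005,"turn": 0},{"tx": 0,"ty": 0,"tz": 0.015,"turn": 0},{"tx": 0,"ty": 0,"tz": 0.03,"turn": 0},{"tx": 0,"ty": 0,"tz": 0.045,"turn": 0},{"tx": 0,"ty": 0,"tz": 0.06,"turn": 0},{"tx": 0,"ty": 0,"tz": 0.071,"turn": 0},{"tx": 0,"ty": 0,"tz": 0.077,"turn": 0},{"tx": 0,"ty": 0,"tz": 0.079,"turn": 0},{"tx": 0,"ty": 0,"tz": 0.079,"turn": 0},{"tx": 0,"ty": 0,"tz": 0.079,"turn": 0}]}}

```text
time_s: 14.0
eef_pos: [0.4595, 0.0836, 0.0618]
eef_rot: [0.0, -0.673, 0.74, -0.0]
wrist_force: [-0.1, 0.3, 1.0]
opening: 0.003
```

Run:
```python
from go import *
rep();delta(-.02,0,.062)
p,d=viewer.camera("scene"); cv2.imwrite("pics/scene3c.png",cv2.resize(p[150:290,200:400,::-1],None,fx=4,fy=4,interpolation=cv2.INTER_CUBIC))
rep()
```

```text
t 14.0 pos [0.4595 0.0836 0.0618] edge-frame x,y -0.0452 -0.0003 yaw -95.41 F [-0.09  0.3   0.97] open 0.003 q6 1.59
tool delta to [0.4846 0.0816 0.062 ] [-0.0003 -0.0252 -0.0001]
t 14.05 pos [0.4597 0.0837 0.0622] edge-frame x,y -0.045 -0.0002 yaw -95.41 F [ 0.7   0.61 -1.11] open 0.001 q6 1.59
```

View pics/scene3c.png

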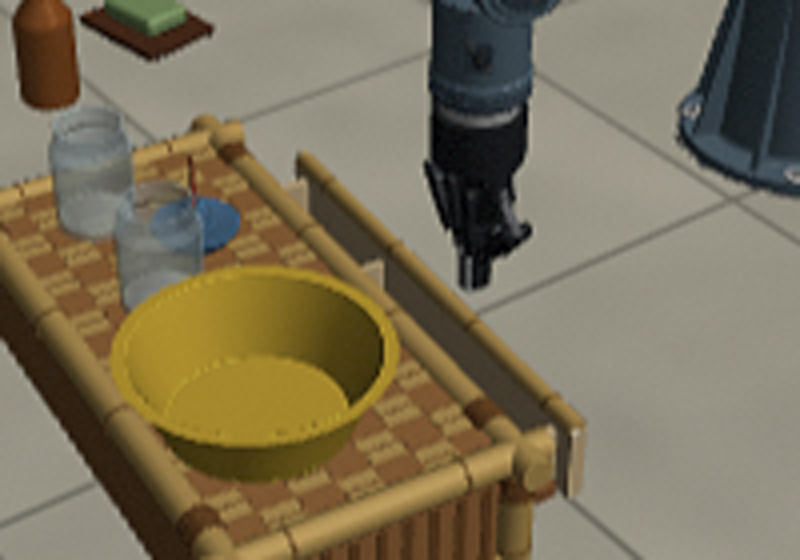

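The tip is down in front of the board's middle with about 26 mm of gap. The drawer is where it was. Next a gentle approach and push.

Emit:
{"op": "move_arm", "data": {"increments": [{"tx": 0,"ty": -0.002,"tz": 0,"turn": 0},{"tx": 0,"ty": -0.006,"tz": 0,"turn": 0},{"tx": 0,"ty": -0.01,"tz": 0,"turn": 0},{"tx": 0,"ty": -0.014,"tz": 0,"turn": 0},{"tx": 0,"ty": -0.017,"tz": 0,"turn": 0},{"tx": 0,"ty": -0.019,"tz": 0,"turn": 0},{"tx": 0,"ty": -0.021,"tz": 0,"turn": 0},{"tx": 0,"ty": -0.0225,"tz": 0,"turn": 0},{"tx": 0,"ty": -0.024,"tz": 0,"turn": 0},{"tx": 0,"ty": -0.0255,"tz": 0,"turn": 0},{"tx": 0,"ty": -0.027,"tz": 0,"turn": 0},{"tx": 0,"ty": -0.0285,"tz": 0,"turn": 0},{"tx": 0,"ty": -0.03,"tz": 0,"turn": 0},{"tx": 0,"ty": -0.032,"tz": 0,"turn": 0},{"tx": 0,"ty": -0.034,"tz": 0,"turn": 0},{"tx": 0,"ty": -0.036,"tz": 0,"turn": 0}]}}

```text
time_s: 15.38
eef_pos: [0.495, 0.0806, 0.0615]
eef_rot: [-0.0, -0.673, 0.74, 0.0]
wrist_force: [-2.7, -0.4, 0.1]
opening: -0.002
```

Run:
```python
from go import *
rep()
p,d=viewer.camera("scene"); cv2.imwrite("pics/scene4c.png",cv2.resize(p[150:290,200:400,::-1],None,fx=4,fy=4,interpolation=cv2.INTER_CUBIC)); np.savez("scene4.npz",p=p,d=d)
rep()
```

```text
t 15.38 pos [0.495  0.0806 0.0615] edge-frame x,y -0.0096 -0.0 yaw -95.39 F [-2.68 -0.45  0.07] open -0.002 q6 1.59
t 15.43 pos [0.4955 0.0805 0.0616] edge-frame x,y -0.009 -0.0 yaw -95.39 F [-1.77 -0.39  0.37] open 0.0 q6 1.59
```

View pics/scene4c.png

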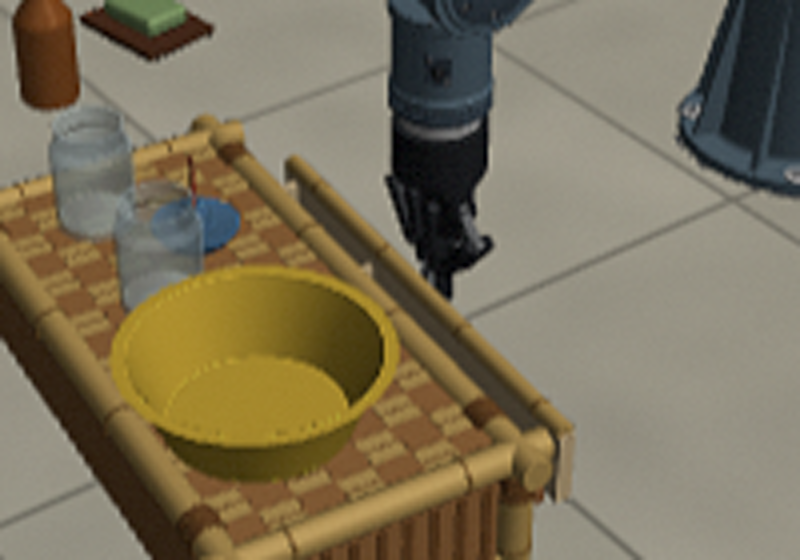

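The push works at about 2 N: the drawer's left end moved from (575,420) to (565,425). I'll continue.

Emit:
{"op": "move_arm", "data": {"increments": [{"tx": 0,"ty": -0.001,"tz": 0,"turn": 0},{"tx": 0,"ty": -0.003,"tz": 0,"turn": 0},{"tx": 0,"ty": -0.005,"tz": 0,"turn": 0},{"tx": 0,"ty": -0.007,"tz": 0,"turn": 0},{"tx": 0,"ty": -0.009,"tz": 0,"turn": 0},{"tx": 0,"ty": -0.011,"tz": 0,"turn": 0},{"tx": 0,"ty": -0.013,"tz": 0,"turn": 0},{"tx": 0,"ty": -0.015,"tz": 0,"turn": 0},{"tx": 0,"ty": -0.017,"tz": 0,"turn": 0},{"tx": 0,"ty": -0.019,"tz": 0,"turn": 0},{"tx": 0,"ty": -0.021,"tz": 0,"turn": 0},{"tx": 0,"ty": -0.023,"tz": 0,"turn": 0},{"tx": 0,"ty": -0.025,"tz": 0,"turn": 0},{"tx": 0,"ty": -0.027,"tz": 0,"turn": 0},{"tx": 0,"ty": -0.029,"tz": 0,"turn": 0},{"tx": 0,"ty": -0.031,"tz": 0,"turn": 0},{"tx": 0,"ty": -0.033,"tz": 0,"turn": 0},{"tx": 0,"ty": -0.035,"tz": 0,"turn": 0},{"tx": 0,"ty": -0.036,"tz": 0,"turn": 0},{"tx": 0,"ty": -0.037,"tz": 0,"turn": 0}]}}

```text
time_s: 17.1
eef_pos: [0.532, 0.0771, 0.0616]
eef_rot: [0.0, -0.673, 0.74, 0.0]
wrist_force: [-2.1, 0.3, 0.7]
opening: 0.003
```

Run:
```python
from go import *
rep()
p,d=viewer.camera("scene"); cv2.imwrite("pics/scene5c.png",cv2.resize(p[150:290,200:400,::-1],None,fx=4,fy=4,interpolation=cv2.INTER_CUBIC)); np.savez("scene5.npz",p=p,d=d)
rep()
```

```text
t 17.1 pos [0.532  0.0771 0.0616] edge-frame x,y 0.0276 -0.0 yaw -95.39 F [-2.1   0.33  0.74] open 0.003 q6 1.59
t 17.15 pos [0.5322 0.077  0.0616] edge-frame x,y 0.0278 -0.0001 yaw -95.39 F [ 0.01  1.04 -0.11] open 0.001 q6 1.59
```

View pics/scene5c.png

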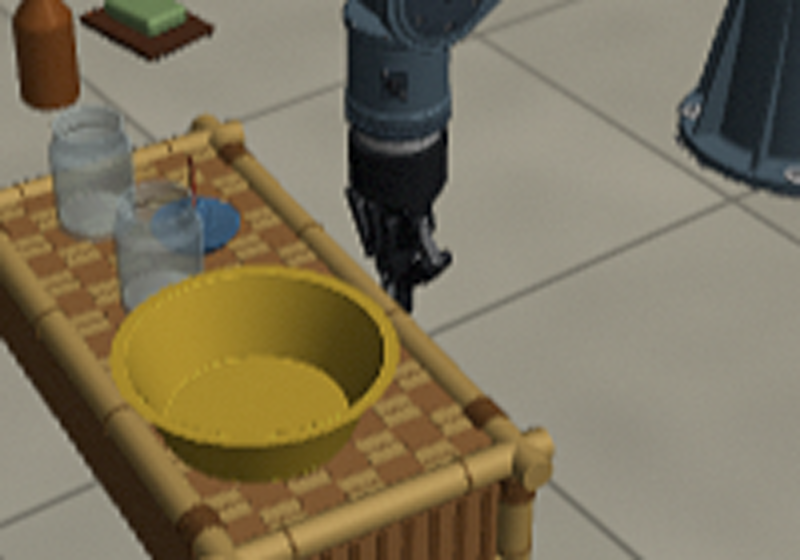

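The edging is now hidden behind the front pole from this camera, and I estimate about 18 mm remain. I'll creep from here.

Emit:
{"op": "move_arm", "data": {"increments": [{"tx": 0,"ty": -0.001,"tz": 0,"turn": 0},{"tx": 0,"ty": -0.002,"tz": 0,"turn": 0},{"tx": 0,"ty": -0.003,"tz": 0,"turn": 0},{"tx": 0,"ty": -0.004,"tz": 0,"turn": 0},{"tx": 0,"ty": -0.005,"tz": 0,"turn": 0},{"tx": 0,"ty": -0.006,"tz": 0,"turn": 0},{"tx": 0,"ty": -0.007,"tz": 0,"turn": 0},{"tx": 0,"ty": -0.008,"tz": 0,"turn": 0},{"tx": 0,"ty": -0.009,"tz": 0,"turn": 0},{"tx": 0,"ty": -0.01,"tz": 0,"turn": 0},{"tx": 0,"ty": -0.011,"tz": 0,"turn": 0},{"tx": 0,"ty": -0.012,"tz": 0,"turn": 0}]}}

```text
time_s: 18.15
eef_pos: [0.5439, 0.076, 0.0616]
eef_rot: [0.0, -0.673, 0.74, -0.0]
wrist_force: [-2.4, 1.1, -0.5]
opening: 0.001
```

Emit:
{"op": "move_arm", "data": {"increments": [{"tx": 0,"ty": -0.0005,"tz": 0,"turn": 0},{"tx": 0,"ty": -0.001,"tz": 0,"turn": 0},{"tx": 0,"ty": -0.0015,"tz": 0,"turn": 0},{"tx": 0,"ty": -0.002,"tz": 0,"turn": 0}]}}

```text
time_s: 18.48
eef_pos: [0.5458, 0.0758, 0.0616]
eef_rot: [-0.0, -0.673, 0.74, 0.0]
wrist_force: [-1.3, 2.7, -0.2]
opening: 0.004
```

Emit:
{"op": "move_arm", "data": {"increments": [{"tx": 0,"ty": -0.0005,"tz": 0,"turn": 0},{"tx": 0,"ty": -0.001,"tz": 0,"turn": 0},{"tx": 0,"ty": -0.0015,"tz": 0,"turn": 0},{"tx": 0,"ty": -0.002,"tz": 0,"turn": 0}]}}

```text
time_s: 18.82
eef_pos: [0.5478, 0.0756, 0.0616]
eef_rot: [0.0, -0.673, 0.74, 0.0]
wrist_force: [-1.3, 1.4, -0.0]
opening: -0.005
```

Emit:
{"op": "move_arm", "data": {"increments": [{"tx": 0,"ty": -0.0005,"tz": 0,"turn": 0},{"tx": 0,"ty": -0.001,"tz": 0,"turn": 0},{"tx": 0,"ty": -0.0015,"tz": 0,"turn": 0}]}}

```text
time_s: 19.07
eef_pos: [0.5479, 0.0756, 0.0613]
eef_rot: [-0.001, -0.673, 0.739, 0.001]
wrist_force: [-8.3, 1.8, 3.1]
opening: -0.0
```

Emit:
{"op": "move_arm", "data": {"increments": [{"tx": 0,"ty": -0.0005,"tz": 0,"turn": 0},{"tx": 0,"ty": -0.001,"tz": 0,"turn": 0}]}}

```text
time_s: 19.23
eef_pos: [0.5478, 0.0756, 0.061]
eef_rot: [-0.002, -0.673, 0.739, 0.002]
wrist_force: [-12.4, 0.6, 5.9]
opening: 0.001
```

Run:
```python
from go import *
rep()
for n,(x,y) in {"top":(130,90),"scene":(200,150)}.items():
    p,d=viewer.camera(n); cv2.imwrite(f"pics/{n}6c.png",cv2.resize(p[y:y+140,x:x+220,::-1],None,fx=3.6,fy=3.6,interpolation=cv2.INTER_CUBIC)); np.savez(n+"6.npz",p=p,d=d)
rep()
```

```text
t 19.23 pos [0.5478 0.0756 0.061 ] edge-frame x,y 0.0435 -0.0 yaw -95.36 F [-12.39   0.61   5.86] open 0.001 q6 1.59
t 19.33 pos [0.5478 0.0756 0.0609] edge-frame x,y 0.0435 -0.0001 yaw -95.36 F [-10.64   2.23   3.94] open -0.001 q6 1.59
```

View pics/top6c.png

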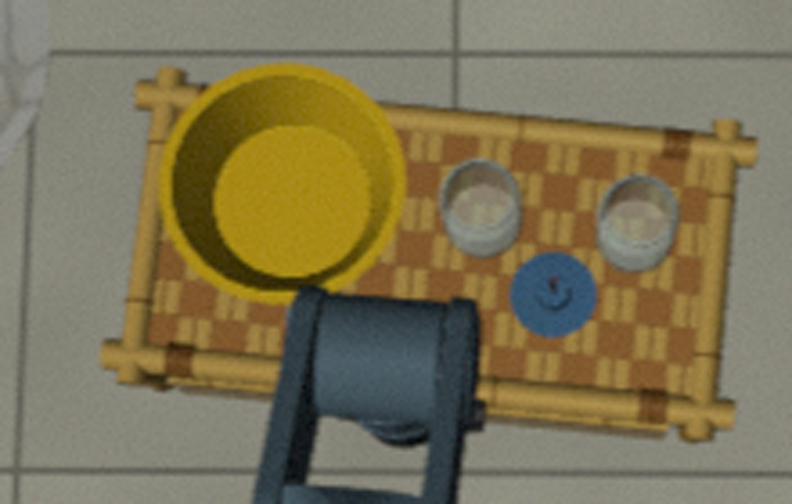

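There is a firm stop at 10–12 N, and it acts at the tip: the tip stays put and the wrist tilts slightly. I'll back off and check the drawer against the front pole.

Emit:
{"op": "move_arm", "data": {"increments": [{"tx": 0,"ty": 0.002,"tz": 0,"turn": 0},{"tx": 0,"ty": 0.005,"tz": 0,"turn": 0},{"tx": 0,"ty": 0.012,"tz": 0,"turn": 0},{"tx": 0,"ty": 0.024,"tz": 0,"turn": 0},{"tx": 0,"ty": 0.04,"tz": 0,"turn": 0},{"tx": 0,"ty": 0.058,"tz": 0,"turn": 0},{"tx": 0,"ty": 0.078,"tz": -0.005,"turn": 0},{"tx": 0,"ty": 0.098,"tz": -0.015,"turn": 0},{"tx": 0,"ty": 0.118,"tz": -0.03,"turn": 0},{"tx": 0,"ty": 0.138,"tz": -0.045,"turn": 0},{"tx": 0,"ty": 0.158,"tz": -0.06,"turn": 0},{"tx": 0,"ty": 0.172,"tz": -0.07,"turn": 0},{"tx": 0,"ty": 0.178,"tz": -0.075,"turn": 0},{"tx": 0,"ty": 0.18,"tz": -0.075,"turn": 0},{"tx": 0,"ty": 0.18,"tz": -0.075,"turn": 0}]}}

```text
time_s: 20.58
eef_pos: [0.3715, 0.0922, 0.1368]
eef_rot: [0.001, -0.673, 0.74, -0.001]
wrist_force: [0.3, 0.5, -0.0]
opening: -0.003
```

Run:
```python
from go import *
rep()
for n,(x,y) in {"top":(130,90),"scene":(200,150)}.items():
    p,d=viewer.camera(n); cv2.imwrite(f"pics/{n}7c.png",cv2.resize(p[y:y+140,x:x+220,::-1],None,fx=3.6,fy=3.6,interpolation=cv2.INTER_CUBIC)); np.savez(n+"7.npz",p=p,d=d)
rep()
t=np.load("top7.npz");v,u=np.mgrid[0:420,0:560];P=dep("top",np.c_[u.ravel(),v.ravel()],t['d'])
X=(P[:,:2]-C)@EX;Y=(P[:,:2]-C)@EY;Z=P[:,2]
for lo,hi in((-.2,-.1),(-.1,0),(0,.1),(.1,.2)):
  for b in np.arange(.036,.084,.004):
    k=(Y>lo)&(Y<hi)&(X>=b)&(X<b+.004)&(Z<.3)
    if k.sum()>5: print((lo,hi),b.round(3),k.sum(),np.percentile(Z[k],[10,50,90]).round(3))
```

```text
t 20.58 pos [0.3715 0.0922 0.1368] edge-frame x,y -0.1336 0.0 yaw -95.39 F [ 0.28  0.5  -0.01] open -0.003 q6 1.6
t 20.68 pos [0.3715 0.0921 0.1363] edge-frame x,y -0.1336 -0.0 yaw -95.41 F [ 0.49 -0.64  0.21] open 0.002 q6 1.6
(-0.2, -0.1) 0.036 34 [-0.005  0.001  0.005]
(-0.2, -0.1) 0.04 42 [-0.003  0.001  0.007]
(-0.2, -0.1) 0.044 36 [-0.006 -0.     0.005]
(-0.2, -0.1) 0.048 42 [-0.003  0.001  0.005]
(-0.2, -0.1) 0.052 72 [-0.002  0.019  0.086]
(-0.2, -0.1) 0.056 175 [0.    0.075 0.117]
(-0.2, -0.1) 0.06 58 [0.105 0.122 0.126]
(-0.2, -0.1) 0.064 52 [0.12  0.125 0.13 ]
(-0.2, -0.1) 0.068 47 [0.121 0.125 0.131]
(-0.2, -0.1) 0.072 39 [0.121 0.125 0.13 ]
(-0.2, -0.1) 0.076 40 [0.12  0.124 0.127]
(-0.2, -0.1) 0.08 45 [0.115 0.12  0.124]
(-0.2, -0.1) 0.084 43 [0.115 0.119 0.123]
(-0.1, 0) 0.036 42 [-0.003  0.001  0.006]
(-0.1, 0) 0.04 35 [-0.003  0.     0.005]
(-0.1, 0) 0.044 38 [-0.004  0.001  0.006]
(-0.1, 0) 0.048 43 [-0.003  0.001  0.005]
(-0.1, 0) 0.052 78 [-0.002  0.036  0.087]
(-0.1, 0) 0.056 162 [0.001 0.082 0.117]
(-0.1, 0) 0.06 57 [0.102 0.121 0.126]
(-0.1, 0) 0.064 49 [0.12  
[... 546 characters left out ...]
122 0.126 0.131]
(0, 0.1) 0.072 46 [0.121 0.125 0.128]
(0, 0.1) 0.076 37 [0.12  0.123 0.127]
(0, 0.1) 0.08 40 [0.116 0.12  0.123]
(0, 0.1) 0.084 41 [0.115 0.119 0.123]
(0.1, 0.2) 0.036 39 [-0.003 -0.001  0.004]
(0.1, 0.2) 0.04 39 [-0.004  0.001  0.005]
(0.1, 0.2) 0.044 36 [-0.006  0.001  0.006]
(0.1, 0.2) 0.048 42 [-0.003  0.001  0.004]
(0.1, 0.2) 0.052 88 [-0.002  0.036  0.086]
(0.1, 0.2) 0.056 158 [0.002 0.087 0.118]
(0.1, 0.2) 0.06 54 [0.098 0.122 0.127]
(0.1, 0.2) 0.064 49 [0.12  0.125 0.13 ]
(0.1, 0.2) 0.068 46 [0.122 0.126 0.129]
(0.1, 0.2) 0.072 45 [0.122 0.126 0.132]
(0.1, 0.2) 0.076 39 [0.12  0.124 0.128]
(0.1, 0.2) 0.08 40 [0.114 0.119 0.123]
(0.1, 0.2) 0.084 43 [0.115 0.119 0.123]
```

View pics/top7c.png

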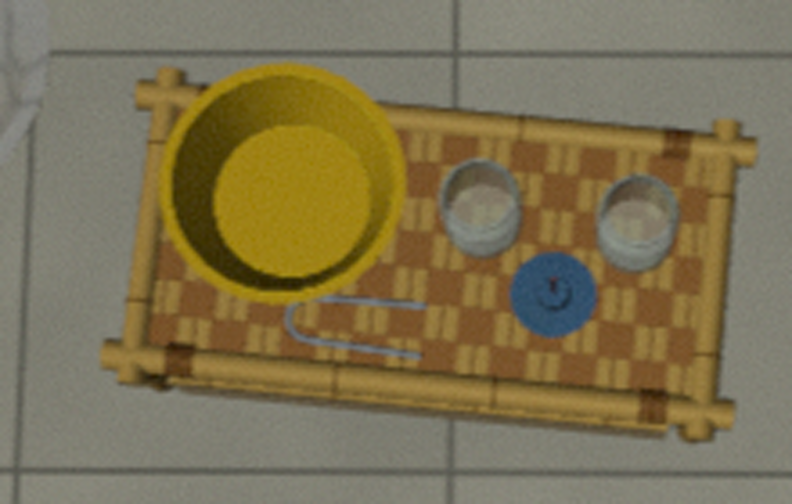

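View pics/scene7c.png

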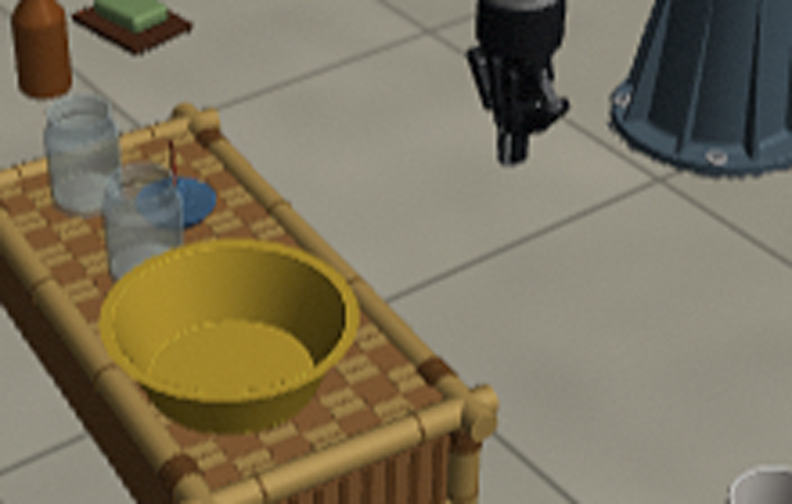

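The drawer looks shut in both views: only a thin strip of edging shows in front of the pole, at (160-665, 390-430) in the top crop. To check that the stop was the drawer's own and not the pole against the fingers, I'll measure the board's face against the shelf origin, and push again to read the contact moment.

Run:
```python
from go import *
for n in("top","scene"):
    t=np.load(n+"7.npz");v,u=np.mgrid[0:420,0:560];P=dep(n,np.c_[u.ravel(),v.ravel()],t['d'])
    X=(P[:,:2]-C)@EX;Y=(P[:,:2]-C)@EY;Z=P[:,2]
    # pole ridge: mean X where Z>.121
    for nm,lo,hi in(("front",.05,.09),("back",.28,.33)):
        k=(X>lo)&(X<hi)&(Y>-.22)&(Y<.02 if nm=="back" else Y<.22)&(Z>.1205)&(Z<.132); pf=np.polyfit(Y[k],X[k],1); print(n,nm,"ridge",X[k].mean().round(4),"slope deg",np.degrees(pf[0]).round(2),"p5/95",np.percentile(X[k],[3,97]).round(4),k.sum())
    for nm,lo,hi in(("left",.2,.3),("right",-.3,-.2)):
        k=(Y>lo)&(Y<hi)&(X>.1)&(X<.27)&(Z>.1205)&(Z<.132); print(n,nm,Y[k].mean().round(4),k.sum())
    # drawer face: points low, in front
    k=(abs(Y)<.19)&(X>.045)&(X<.066)&(Z>.03)&(Z<.078); print(n,"board face X",k.sum(), np.percentile(X[k],[10,50,90]).round(4) if k.any() else None)
    k=(abs(Y)<.19)&(X>.045)&(X<.066)&(Z>.082)&(Z<.095); print(n,"edging X",k.sum(),np.percentile(X[k],[3,50,97]).round(4) if k.any() else None)
    k=(abs(Y)<.19)&(X>.045)&(X<.066)&(Z>.103)&(Z<.116); print(n,"pole front X",k.sum(),np.percentile(X[k],[3,50,97]).round(4) if k.any() else None)
t0=np.load("top0.npz");P=dep("top",np.c_[u.ravel(),v.ravel()],t0['d']);X=(P[:,:2]-C)@EX;Y=(P[:,:2]-C)@EY;Z=P[:,2]
k=(abs(Y)<.19)&(X>-.02)&(X<.0)&(Z>.03)&(Z<.078); print("board face X before",k.sum(),np.percentile(X[k],[10,50,90]).round(4))
k=(abs(Y)<.19)&(X>-.02)&(X<.02)&(Z>.082)&(Z<.098); print("edging before",np.percentile(X[k],[3,50,97]).round(4))
```

```text
top front ridge 0.0718 slope deg -0.07 p5/95 [0.0598 0.088 ] 1022
top back ridge 0.293 slope deg 0.19 p5/95 [0.2817 0.3035] 484
top left 0.2311 317
top right -0.2302 436
top board face X 243 [0.0556 0.0562 0.0567]
top edging X 242 [0.055  0.0576 0.0606]
top pole front X 69 [0.0577 0.0588 0.0631]
scene front ridge 0.0736 slope deg 0.04 p5/95 [0.0651 0.0827] 381
scene back ridge 0.2966 slope deg 0.35 p5/95 [0.2873 0.3053] 215
scene left 0.2389 224
scene right -0.2299 55
scene board face X 0 None
scene edging X 0 None
scene pole front X 1 [0.061 0.061 0.061]
board face X before 163 [-0.0079 -0.0074 -0.007 ]
edging before [-0.0081 -0.0011  0.0066]
```

Depth puts the board's face at 0.0562 and the pole's front at about 0.0588. The stop is therefore ambiguous by about 2–3 mm. I'll push again with the tip higher, at z≈0.079, so only the slim pad part of the fingers is level with the pole, and compare where it stops.

Emit:
{"op": "move_arm", "data": {"increments": [{"tx": 0,"ty": -0.004,"tz": 0.005,"turn": 0},{"tx": 0,"ty": -0.015,"tz": 0.015,"turn": 0},{"tx": 0,"ty": -0.03,"tz": 0.03,"turn": 0},{"tx": 0,"ty": -0.048,"tz": 0.043,"turn": 0},{"tx": 0,"ty": -0.066,"tz": 0.052,"turn": 0},{"tx": 0,"ty": -0.084,"tz": 0.056,"turn": 0},{"tx": 0,"ty": -0.102,"tz": 0.0573,"turn": 0},{"tx": 0,"ty": -0.12,"tz": 0.0573,"turn": 0},{"tx": 0,"ty": -0.136,"tz": 0.0573,"turn": 0},{"tx": 0,"ty": -0.148,"tz": 0.0573,"turn": 0},{"tx": 0,"ty": -0.157,"tz": 0.0573,"turn": 0},{"tx": 0,"ty": -0.163,"tz": 0.0573,"turn": 0},{"tx": 0,"ty": -0.167,"tz": 0.0573,"turn": 0},{"tx": 0,"ty": -0.17,"tz": 0.0573,"turn": 0},{"tx": 0,"ty": -0.172,"tz": 0.0573,"turn": 0},{"tx": 0,"ty": -0.173,"tz": 0.0573,"turn": 0},{"tx": 0,"ty": -0.173,"tz": 0.0573,"turn": 0}]}}

```text
time_s: 22.1
eef_pos: [0.5431, 0.0761, 0.0794]
eef_rot: [0.0, -0.673, 0.74, -0.0]
wrist_force: [0.8, 1.0, 0.1]
opening: 0.002
```

```bash
python3 -c "
from go import *
rep();print(get_obs()['torque'])"
```

```text
t 22.1 pos [0.5431 0.0761 0.0794] edge-frame x,y 0.0388 -0.0 yaw -95.38 F [0.75 1.01 0.07] open 0.002 q6 1.59
[0.03318569 0.02390266 0.00160554]
```

Emit:
{"op": "move_arm", "data": {"increments": [{"tx": 0,"ty": -0.0005,"tz": 0,"turn": 0},{"tx": 0,"ty": -0.001,"tz": 0,"turn": 0},{"tx": 0,"ty": -0.0015,"tz": 0,"turn": 0},{"tx": 0,"ty": -0.002,"tz": 0,"turn": 0}]}}

```text
time_s: 22.43
eef_pos: [0.5452, 0.0758, 0.0794]
eef_rot: [0.0, -0.673, 0.74, -0.0]
wrist_force: [0.2, -0.0, -0.2]
opening: 0.0
```

```bash
python3 -c "
from go import *
rep();print(get_obs()['torque'])"
```

```text
t 22.43 pos [0.5452 0.0758 0.0794] edge-frame x,y 0.0409 -0.0001 yaw -95.39 F [ 0.16 -0.03 -0.22] open 0.0 q6 1.59
[ 0.06456316 -0.03199815 -0.03621107]
```

Emit:
{"op": "move_arm", "data": {"increments": [{"tx": 0,"ty": -0.0005,"tz": 0,"turn": 0},{"tx": 0,"ty": -0.001,"tz": 0,"turn": 0},{"tx": 0,"ty": -0.0015,"tz": 0,"turn": 0}]}}

```text
time_s: 22.68
eef_pos: [0.5468, 0.0757, 0.0793]
eef_rot: [0.0, -0.673, 0.74, -0.0]
wrist_force: [0.8, -0.1, 0.2]
opening: -0.0
```

Emit:
{"op": "move_arm", "data": {"increments": [{"tx": 0,"ty": -0.0005,"tz": 0,"turn": 0},{"tx": 0,"ty": -0.001,"tz": 0,"turn": 0}]}}

```text
time_s: 22.85
eef_pos: [0.5478, 0.0756, 0.0793]
eef_rot: [-0.0, -0.673, 0.74, 0.0]
wrist_force: [0.2, -0.1, -0.0]
opening: -0.0
```

Emit:
{"op": "move_arm", "data": {"increments": [{"tx": 0,"ty": -0.0005,"tz": 0,"turn": 0},{"tx": 0,"ty": -0.001,"tz": 0,"turn": 0}]}}

```text
time_s: 23.02
eef_pos: [0.5482, 0.0755, 0.0791]
eef_rot: [-0.001, -0.673, 0.74, 0.001]
wrist_force: [-2.8, 0.2, 1.1]
opening: -0.0
```

```bash
python3 -c "
from go import *
rep();print(get_obs()['torque'])"
```

```text
t 23.02 pos [0.5482 0.0755 0.0791] edge-frame x,y 0.0438 -0.0001 yaw -95.39 F [-2.78  0.16  1.12] open -0.0 q6 1.59
[-0.01062107  0.35103891  0.04156584]
```

Emit:
{"op": "move_arm", "data": {"increments": [{"tx": 0,"ty": -0.0005,"tz": 0,"turn": 0},{"tx": 0,"ty": -0.001,"tz": 0,"turn": 0},{"tx": 0,"ty": -0.0015,"tz": 0,"turn": 0}]}}

```text
time_s: 23.27
eef_pos: [0.5497, 0.0754, 0.079]
eef_rot: [-0.0, -0.673, 0.74, 0.001]
wrist_force: [-3.6, 0.4, 0.6]
opening: -0.001
```

Run:
```python
from go import *
F=[];T=[]
for i in range(10):
    p,d=viewer.camera("scene" if i else "top"); o=get_obs();F.append(o['wrist_force']);T.append(o['torque'])
    if i==0: cv2.imwrite("pics/top8c.png",cv2.resize(p[90:230,130:350,::-1],None,fx=3.6,fy=3.6,interpolation=cv2.INTER_CUBIC))
rep();print(np.mean(F,0),np.mean(T,0))
```

```text
t 23.77 pos [0.5497 0.0754 0.079 ] edge-frame x,y 0.0454 -0.0001 yaw -95.39 F [-4.86 -0.3   0.34] open 0.004 q6 1.59
[-4.31582766 -0.06577921  0.66957981] [0.02532681 0.74519817 0.00343718]
```

At this height the tip goes further, 0.0454 against 0.0435, at only 4 N. So the first stop was the upper finger part against the pole, and the drawer wasn't quite home. I'll continue here.

Emit:
{"op": "move_arm", "data": {"increments": [{"tx": 0,"ty": -0.0005,"tz": 0,"turn": 0},{"tx": 0,"ty": -0.001,"tz": 0,"turn": 0},{"tx": 0,"ty": -0.001,"tz": 0,"turn": 0}]}}

```text
time_s: 24.02
eef_pos: [0.5498, 0.0754, 0.0787]
eef_rot: [-0.001, -0.673, 0.74, 0.001]
wrist_force: [-8.1, -0.1, 2.2]
opening: 0.004
```

Emit:
{"op": "move_arm", "data": {"increments": [{"tx": 0,"ty": -0.0005,"tz": 0,"turn": 0},{"tx": 0,"ty": -0.001,"tz": 0,"turn": 0},{"tx": 0,"ty": -0.001,"tz": 0,"turn": 0}]}}

```text
time_s: 24.27
eef_pos: [0.5498, 0.0754, 0.0783]
eef_rot: [-0.002, -0.673, 0.739, 0.002]
wrist_force: [-9.6, -0.4, 2.4]
opening: -0.001
```

Run:
```python
from go import *
F=[];T=[]
for i in range(6):
    p,d=viewer.camera("scene"); o=get_obs();F.append(o['wrist_force']);T.append(o['torque'])
rep();print(np.mean(F,0),np.mean(T,0))
```

```text
t 24.57 pos [0.5498 0.0754 0.0784] edge-frame x,y 0.0455 -0.0001 yaw -95.37 F [-9.73  0.12  1.84] open 0.003 q6 1.59
[-9.81114862  0.16159707  1.93138009] [0.02322127 1.65549498 0.00630944]
```

A firm stop at 0.0455 and 10 N. The moment arm is about 0.169 m and the same in both force ranges, so the contact is at the tip, which means the drawer's own stop. I'll back off slowly and measure again.

Emit:
{"op": "move_arm", "data": {"increments": [{"tx": 0,"ty": 0.002,"tz": 0,"turn": 0},{"tx": 0,"ty": 0.005,"tz": 0,"turn": 0},{"tx": 0,"ty": 0.012,"tz": 0,"turn": 0},{"tx": 0,"ty": 0.024,"tz": 0,"turn": 0},{"tx": 0,"ty": 0.04,"tz": 0,"turn": 0},{"tx": 0,"ty": 0.058,"tz": 0,"turn": 0},{"tx": 0,"ty": 0.078,"tz": -0.005,"turn": 0},{"tx": 0,"ty": 0.098,"tz": -0.015,"turn": 0},{"tx": 0,"ty": 0.118,"tz": -0.03,"turn": 0},{"tx": 0,"ty": 0.138,"tz": -0.045,"turn": 0},{"tx": 0,"ty": 0.158,"tz": -0.06,"turn": 0},{"tx": 0,"ty": 0.172,"tz": -0.07,"turn": 0},{"tx": 0,"ty": 0.178,"tz": -0.075,"turn": 0},{"tx": 0,"ty": 0.18,"tz": -0.075,"turn": 0},{"tx": 0,"ty": 0.18,"tz": -0.075,"turn": 0}]}}

```text
time_s: 25.82
eef_pos: [0.3736, 0.092, 0.1546]
eef_rot: [0.001, -0.673, 0.74, -0.001]
wrist_force: [0.4, -0.1, -0.7]
opening: -0.001
```

Run:
```python
from go import *
for n,(x,y) in {"top":(130,90),"scene":(200,150)}.items():
    p,d=viewer.camera(n); cv2.imwrite(f"pics/{n}9c.png",cv2.resize(p[y:y+140,x:x+220,::-1],None,fx=3.6,fy=3.6,interpolation=cv2.INTER_CUBIC)); np.savez(n+"9.npz",p=p,d=d); cv2.imwrite(f"pics/{n}9.png",p[:,:,::-1])
rep()
for f in ("top7","top9"):
    t=np.load(f+".npz");v,u=np.mgrid[0:420,0:560];P=dep("top",np.c_[u.ravel(),v.ravel()],t['d'])
    X=(P[:,:2]-C)@EX;Y=(P[:,:2]-C)@EY;Z=P[:,2]
    for nm,a,b in(("board",.025,.078),("edging",.082,.096),("pole front",.103,.116)):
        k=(abs(Y)<.19)&(X>.045)&(X<.066)&(Z>a)&(Z<b); print(f,nm,k.sum(),np.percentile(X[k],[10,50,90]).round(4) if k.any() else None)
    r=[]
    k=(Y>-.19)&(Y<.19)&(X>.04)&(X<.1)&(Z>.02); print("front-most",np.percentile(X[k&(Z<.3)],1).round(4))
# did objects move (except arm)?
for n in("top","scene"):
    a=np.load(n+"0.npz")['p'].astype(int);b=np.load(n+"9.npz")['p'].astype(int)
    cv2.imwrite(f"pics/{n}diff.png",np.clip(abs(a-b).sum(2)*2,0,255).astype(np.uint8))
```

```text
t 25.92 pos [0.3735 0.0919 0.154 ] edge-frame x,y -0.1315 -0.0 yaw -95.41 F [-0.14  0.49 -0.19] open -0.001 q6 1.6
top7 board 266 [0.0556 0.0562 0.0567]
top7 edging 249 [0.0556 0.0576 0.06  ]
top7 pole front 69 [0.0581 0.0588 0.061 ]
front-most 0.0553
top9 board 266 [0.0572 0.0577 0.0583]
top9 edging 186 [0.057  0.0585 0.0604]
top9 pole front 72 [0.058  0.0589 0.0617]
front-most 0.0568
```

View pics/top9c.png

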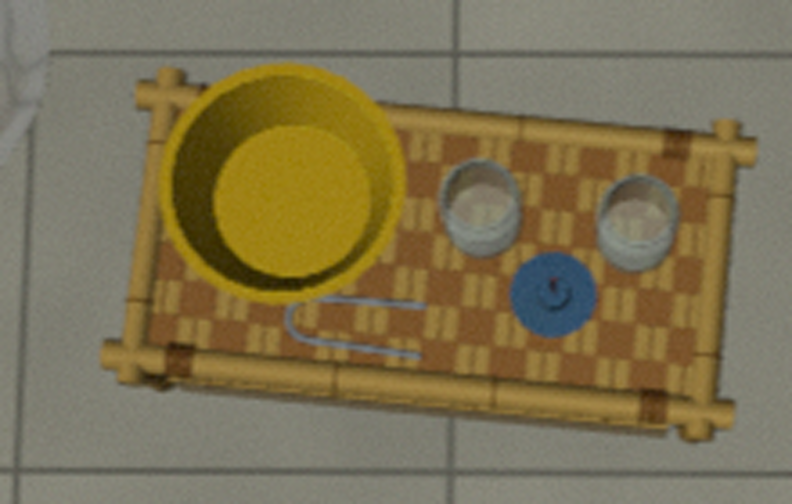

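View pics/topdiff.png

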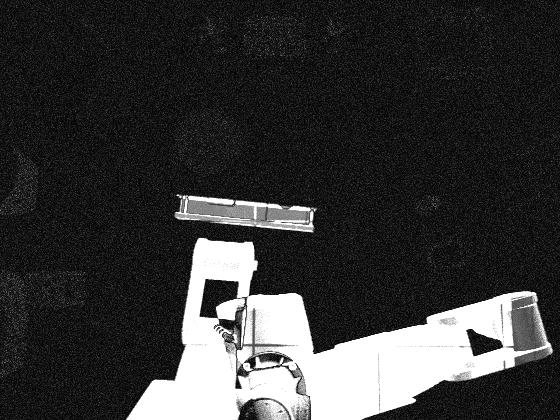

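View pics/scenediff.png

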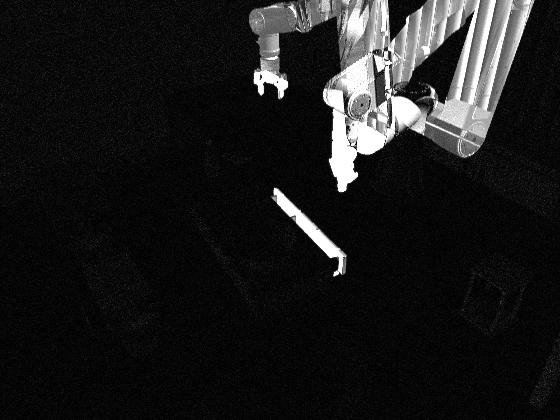

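Nothing else moved: the difference images show only the drawer and the arm. The board's face went 1.5 mm further, to 0.0577. I'll push once more, gently and slightly higher, to make sure this stop wasn't the pole as well.

Emit:
{"op": "move_arm", "data": {"increments": [{"tx": 0,"ty": -0.004,"tz": 0.005,"turn": 0},{"tx": 0,"ty": -0.015,"tz": 0.015,"turn": 0},{"tx": 0,"ty": -0.03,"tz": 0.03,"turn": 0},{"tx": 0,"ty": -0.048,"tz": 0.045,"turn": 0},{"tx": 0,"ty": -0.066,"tz": 0.058,"turn": 0},{"tx": 0,"ty": -0.084,"tz": 0.066,"turn": 0},{"tx": 0,"ty": -0.102,"tz": 0.0695,"turn": 0},{"tx": 0,"ty": -0.12,"tz": 0.0695,"turn": 0},{"tx": 0,"ty": -0.136,"tz": 0.0695,"turn": 0},{"tx": 0,"ty": -0.15,"tz": 0.0695,"turn": 0},{"tx": 0,"ty": -0.16,"tz": 0.0695,"turn": 0},{"tx": 0,"ty": -0.167,"tz": 0.0695,"turn": 0},{"tx": 0,"ty": -0.171,"tz": 0.0695,"turn": 0},{"tx": 0,"ty": -0.173,"tz": 0.0695,"turn": 0},{"tx": 0,"ty": -0.174,"tz": 0.0695,"turn": 0},{"tx": 0,"ty": -0.1745,"tz": 0.0695,"turn": 0},{"tx": 0,"ty": -0.175,"tz": 0.0695,"turn": 0},{"tx": 0,"ty": -0.1755,"tz": 0.0695,"turn": 0},{"tx": 0,"ty": -0.176,"tz": 0.0695,"turn": 0}]}}

```text
time_s: 27.5
eef_pos: [0.5481, 0.0756, 0.0849]
eef_rot: [0.0, -0.673, 0.74, -0.0]
wrist_force: [0.2, -0.1, 0.1]
opening: -0.001
```

Emit:
{"op": "move_arm", "data": {"increments": [{"tx": 0,"ty": -0.0005,"tz": 0,"turn": 0},{"tx": 0,"ty": -0.001,"tz": 0,"turn": 0},{"tx": 0,"ty": -0.001,"tz": 0,"turn": 0}]}}

```text
time_s: 27.75
eef_pos: [0.5493, 0.0755, 0.0849]
eef_rot: [0.0, -0.673, 0.74, -0.0]
wrist_force: [-0.0, 0.3, 0.4]
opening: -0.001
```

Emit:
{"op": "move_arm", "data": {"increments": [{"tx": 0,"ty": -0.0005,"tz": 0,"turn": 0},{"tx": 0,"ty": -0.001,"tz": 0,"turn": 0},{"tx": 0,"ty": -0.001,"tz": 0,"turn": 0}]}}

```text
time_s: 28.0
eef_pos: [0.5503, 0.0753, 0.0848]
eef_rot: [0.0, -0.673, 0.74, -0.0]
wrist_force: [-0.0, -0.4, 0.5]
opening: 0.003
```

```bash
cat > ft.py <<'E'
from go import *
F=[];T=[]
for i in range(6):
    viewer.camera("scene"); o=get_obs();F.append(o['wrist_force']);T.append(o['torque'])
rep();F=np.mean(F,0);T=np.mean(T,0);print(F,T,"arm",T[1]/-F[0])
E
python3 ft.py
```

```text
t 28.3 pos [0.5502 0.0754 0.0848] edge-frame x,y 0.0459 -0.0001 yaw -95.39 F [-0.11  0.45  0.48] open 0.003 q6 1.59
[ 0.23054053  0.46025978 -0.12088513] [-0.00458726 -0.03217682 -0.01150545] arm 0.13957122699973581
```

Emit:
{"op": "move_arm", "data": {"increments": [{"tx": 0,"ty": -0.0005,"tz": 0,"turn": 0},{"tx": 0,"ty": -0.001,"tz": 0,"turn": 0},{"tx": 0,"ty": -0.001,"tz": 0,"turn": 0}]}}

```text
time_s: 28.55
eef_pos: [0.5505, 0.0754, 0.0846]
eef_rot: [-0.001, -0.673, 0.74, 0.001]
wrist_force: [-4.1, 1.4, 2.3]
opening: 0.001
```

```bash
python3 ft.py
```

```text
t 28.85 pos [0.5505 0.0754 0.0846] edge-frame x,y 0.0462 -0.0 yaw -95.38 F [-4.41 -0.06  3.07] open 0.001 q6 1.59
[-4.57788723  0.22080243  3.02068961] [ 0.01697368  0.72022223 -0.01096937] arm 0.15732633691435874
```

Emit:
{"op": "move_arm", "data": {"increments": [{"tx": 0,"ty": -0.0005,"tz": 0,"turn": 0},{"tx": 0,"ty": -0.001,"tz": 0,"turn": 0},{"tx": 0,"ty": -0.001,"tz": 0,"turn": 0}]}}

```text
time_s: 29.1
eef_pos: [0.5506, 0.0753, 0.0846]
eef_rot: [-0.001, -0.673, 0.739, 0.001]
wrist_force: [-9.2, 1.6, 7.1]
opening: 0.003
```

```bash
python3 ft.py
```

```text
t 29.4 pos [0.5506 0.0754 0.0846] edge-frame x,y 0.0463 -0.0 yaw -95.37 F [-9.2  -0.08  6.34] open 0.003 q6 1.59
[-9.46241685  0.02066122  6.72728812] [-0.00490208  1.3618554  -0.01154437] arm 0.14392257506749073
```

Accounting for the vertical force, the contact arm was 0.171 m in the z=0.079 push and 0.152 m here. This contact is therefore about 19 mm higher up the fingers, on the pole. The earlier stop was at tip level and held 10 N, so it was the drawer's own stop. The drawer is home; I'll retreat.

Emit:
{"op": "move_arm", "data": {"increments": [{"tx": 0,"ty": 0.002,"tz": 0,"turn": 0},{"tx": 0,"ty": 0.005,"tz": 0,"turn": 0},{"tx": 0,"ty": 0.012,"tz": 0,"turn": 0},{"tx": 0,"ty": 0.024,"tz": 0,"turn": 0},{"tx": 0,"ty": 0.04,"tz": 0,"turn": 0},{"tx": 0,"ty": 0.058,"tz": 0,"turn": 0},{"tx": 0,"ty": 0.078,"tz": -0.005,"turn": 0},{"tx": 0,"ty": 0.098,"tz": -0.015,"turn": 0},{"tx": 0,"ty": 0.118,"tz": -0.03,"turn": 0},{"tx": 0,"ty": 0.138,"tz": -0.045,"turn": 0},{"tx": 0,"ty": 0.158,"tz": -0.06,"turn": 0},{"tx": 0,"ty": 0.172,"tz": -0.07,"turn": 0},{"tx": 0,"ty": 0.178,"tz": -0.075,"turn": 0},{"tx": 0,"ty": 0.18,"tz": -0.075,"turn": 0},{"tx": 0,"ty": 0.18,"tz": -0.075,"turn": 0}]}}

```text
time_s: 30.65
eef_pos: [0.3733, 0.092, 0.1599]
eef_rot: [0.001, -0.673, 0.74, -0.001]
wrist_force: [0.1, 0.4, 0.1]
opening: -0.004
```

Run:
```python
from go import *
p,d=viewer.camera("top");v,u=np.mgrid[0:420,0:560];P=dep("top",np.c_[u.ravel(),v.ravel()],d)
X=(P[:,:2]-C)@EX;Y=(P[:,:2]-C)@EY;Z=P[:,2]
for nm,a,b in(("board",.025,.078),("pole front",.103,.116)):
    for s in(-1,1):
        k=(abs(Y-s*.1)<.09)&(X>.045)&(X<.066)&(Z>a)&(Z<b); print(nm,s,k.sum(),np.percentile(X[k],[10,50,90]).round(4))
a=np.load("top0.npz")['p'].astype(int)
m=cv2.GaussianBlur(abs(a-p).sum(2).astype(np.float32),(5,5),0)>60; m[236:]=0
print("changed px rows<236 bbox",[ (x.min(),x.max()) for x in np.where(m)])
rep()
```

```text
board -1 128 [0.0572 0.0578 0.0585]
board 1 129 [0.0572 0.0578 0.0583]
pole front -1 38 [0.0582 0.0587 0.0616]
pole front 1 36 [0.0579 0.0589 0.0633]
changed px rows<236 bbox [(np.int64(195), np.int64(231)), (np.int64(175), np.int64(315))]
t 30.7 pos [0.3734 0.092  0.1596] edge-frame x,y -0.1317 0.0 yaw -95.4 F [ 0.37 -0.33  0.31] open -0.001 q6 1.6
```

```bash
python3 -c "
from bench import workorder
print(workorder.hand_in())"
```

```text
the job is handed in; nothing more can be done
None
```

The edging has been felt from its left end to its right end, the drawer has been pushed home, and the job is handed in at about 31 s of the 64 s allowed.

**Feeling the edging:** I ran the closed fingertips along its top from +211 mm to about -212 mm. They pressed down with about 2–3.5 N, and the edging sank about 1 mm. The drawer did not move during this.

**Pushing the drawer:** I pushed it in at about 2 N, at 25 mm/s and then slower.
- **First stop (false):** the upper part of the fingers met the shelf's front pole about 1.5 mm before the drawer was home, pressing with about 12 N.
- **Second push:** I pushed again with the fingertips higher. The drawer went in those last 1.5 mm and then held firm at 10 N at tip level, which I take as its own end stop.
- **Third push (check):** a try slightly higher only met the pole, at about 9 N, and the board did not move.

**Last checks:**
- **Board position:** it is parallel to the front pole and within about 1 mm of the pole's front by depth. Placing the front plane from the pole positions gave the same answer to only about 2 mm. That the drawer is fully home therefore rests mainly on the force and moment readings at the second stop.
- **Other objects:** comparing the first and last top views, only the drawer changed in the part the arm does not cover. That part includes everything on the shelf. The scene view, compared before the third push, also showed only the drawer and arm changed. The arm ended clear, touching nothing.

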